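# Stow the tea tins mouth up and lock the tray

### The arm

A 7-joint arm with a two-finger parallel gripper is mounted at the origin on the work surface. World frame = base frame: x ahead of the robot, y to its left, z up, the work surface at z = 0. Lengths are in mm, angles in rad, forces in N, time in s.
With the tool pointing down it reaches from about 400 to 850 mm from the base axis. Payload 10.4 kg.
Tool frame: the origin (TCP) lies midway between the tips of the shut fingers; the grasp point (between the pads) lies 19 mm behind it; z points along the fingers, x is the direction in which the jaws open and shut, and the axes are right-handed (so a half turn about z gives the same grasp; the last joint's range is limited). The gripper opens to 85 mm and grips with 20 to 120 N. Pads are 22 mm wide; open, the fingers measure 114 mm over their backs; the gripper's body (76 mm by 85 mm) begins 54 mm behind the grasp point. The pads swing forward as they close: fully open they stand 13 mm farther back than shut.
Start: joints at [-1.136, 0.332, -0.065, 1.46, 0.022, 1.35, -0.088], TCP at [276.226, 560.67, 231.338] pointing down, gripper open.
Joint ranges: [-2.6, 2.6], [-0.5, 2.12], [-1.47, 1.34], [0.16, 2.42], [-1.27, 4.41], [0.06, 2.06], [-2.6, 2.6]. Speed limits (rad/s): [2.22, 2.22, 2.79, 2.79, 3.14, 3.14, 3.14].

### API

Orientations are given as a rotation vector (axis times angle).
In Python, from plant import r gives the robot as it stands.
- The arm moves only by the shell command python3 -m handwheel 'ROWS' [FORCE]. ROWS is a JSON object of lists of equal length, an entry for each row: "hand": the closure, from 0 (fully open) to 1 (shut); "dp": the shift along the world's x, y, z in mm, a list of three; "twist": the turn about the world's z in rad. In form: {"hand": [hand, ...], "dp": [[x, y, z], ...], "twist": [twist, ...]}. A call has 1 to 12 rows; each row shifts and turns the commanded pose from where the row before left it; what a row does not reach is not made up. A row lasts 1/12 s, in which the tool goes at most 41.7 mm and 7.16 degrees, less where a joint would pass 70% of its speed; a pose out of reach is approached as far as the arm can. A call is refused whole if a number of a shift passes 41.7 or a number of a turn 0.125, either way. A call with a gripper value outside its range is refused whole. The fingers move at their own pace and stop on an object; FORCE is the grip in N (left out, the last holds). Time passes only in rows, so rows that do not move let the fingers close. It gives the time, the measured TCP pose, the force and the opening at its end, in the units of the state.
- r.observe(): the state, without advancing time (a new reading comes with each control period).
- r.camera(name): name is "scene" or "top" or "wrist"; returns (picture, depth): 400x640x3 uint8, red, green, blue; 400x640 float32, mm along the optical axis (not along the pixel's ray), 0 where there is no reading.
- r.calibration(name): a dict with "fx", "fy", "cx", "cy" (pixels), "pose" (4x4, takes a point from camera to world coordinates). Camera axes: x right, y up, looking along -z (the intrinsics and any distortion apply to the point x, -y, -z); pixel columns grow to the right and rows downward; lengths in mm; the calibration is good to about 2 mm. A picture is of the moment at which its call begins: read the wrist's pose just before it. calibration takes no time and is no camera call; for the wrist camera it gives the pose at the moment of the call.
- r.hand_in(): hands the job in, once; it reports no verdict.
The state is a dict: "t": time; "joint_positions": joint angles; "dq": joint speeds; "joint_efforts": joint torques, N m; "eef_pos": TCP position; "tool_rot": TCP orientation; "contact_force": force on the tool from outside, world axes, zero at the start; "wrist_torque": the same for the moment, N m; "opening": opening from 0.0 (shut) to 1.0 (fully open).
Only numpy, scipy, OpenCV 4.12 (cv2) and the standard library are available. Lean on these libraries where they do the work, as an engineer would, in place of code of your own. Each camera call takes 0.05 s, during which the arm holds its last target.

### The job

Put the tea tins on the shelf away in the wooden rack: swing its catch aside so that it points straight out, then pull the tray fully out. Turn all the tins mouth up by rolling each along the shelf inside the low rim, not by picking it up, before you load any; then lay each, corked mouth still straight up, in a cradle of its own. Last, push the tray fully home, and only then swing the catch all the way back across its front; leave the other things where they stand.

Things in the scene. Friction and masses are not known exactly. Their poses are not given: they have to be found in the camera images.
- tin1: Round metal tea tin lying on its side: 110 mm long, radius 26 mm, about 0.18 kg. Its mouth, a flush brass-framed oblong with a dark cork plug (64 x 16 mm), is in the middle of the curved side. Origin at the tin's centre; x axis along the tin, z axis out through the mouth. Starts on the shelf, mouth turned to one side. Three alike; one may be absent.
- tin2: Round metal tea tin lying on its side: 110 mm long, radius 26 mm, about 0.18 kg. Its mouth, a flush brass-framed oblong with a dark cork plug (64 x 16 mm), is in the middle of the curved side. Origin at the tin's centre; x axis along the tin, z axis out through the mouth. Starts on the shelf, mouth turned to one side. Three alike; one may be absent.
- tin3: Round metal tea tin lying on its side: 110 mm long, radius 26 mm, about 0.18 kg. Its mouth, a flush brass-framed oblong with a dark cork plug (64 x 16 mm), is in the middle of the curved side. Origin at the tin's centre; x axis along the tin, z axis out through the mouth. Starts on the shelf, mouth turned to one side. Three alike; one may be absent.
- rim: Low fixed wooden rim on the shelf round the ground where the tins lie: 240 mm (x) by 430 mm (y) inside, 14 mm high, 12 mm wide. Origin on the shelf at its centre. It keeps a rolling tin from running away.
- rack: The fixed wooden rack, 162 mm deep, 370 mm wide: base, two side cheeks 42 mm high and a back board 65 mm high, open on top and at the front. Origin at the centre of its underside, on the shelf; x points to the back board (away from the robot at yaw 0), the tray slides in along +x.
- cradle1 (a point): Right (-y) cradle of the tray: three, 100 mm apart, each a V of two slats along the point's x axis (tops 31 mm above the shelf), blocks 28 mm high between them. The point: where a seated tin's centre lies, 45 mm above the shelf. Axes as the rack's; rides with the tray. Tray walls front and back 41 mm above the shelf, 133 mm apart inside.
- cradle2 (a point): Middle cradle of the tray: three, 100 mm apart, each a V of two slats along the point's x axis (tops 31 mm above the shelf), blocks 28 mm high between them. The point: where a seated tin's centre lies, 45 mm above the shelf. Axes as the rack's; rides with the tray. Tray walls front and back 41 mm above the shelf, 133 mm apart inside.
- cradle3 (a point): Left (+y) cradle of the tray: three, 100 mm apart, each a V of two slats along the point's x axis (tops 31 mm above the shelf), blocks 28 mm high between them. The point: where a seated tin's centre lies, 45 mm above the shelf. Axes as the rack's; rides with the tray. Tray walls front and back 41 mm above the shelf, 133 mm apart inside.
- tray (a joint): Travel of the tray along the rack's +x in m: 0 is fully pulled out, 0.10 is fully home against the back, where it starts. It stays where it is left and needs about 3 N to move.
- tray_pull (a point): On the axis of the tray's upright brass pull peg (18 mm diameter, from 30 to 75 mm above the shelf), which stands in the middle of the tray's front, 15 mm before its front wall; the point is 62 mm above the shelf. Rides with the tray.
- catch (a joint): Angle of the wooden catch in rad: at 0 it points straight out of the rack, to the rack's -x (open); it swings clockwise seen from above to 1.571, where it lies across the right part of the tray's front (locked). It starts near 1.5. It stays where it is left and needs about 1 N at the peg.
- catch_peg (a point): On the axis of the upright brass peg (18 mm diameter, from 24 to 75 mm above the shelf) near the free end of the catch, 85 mm from the pivot; the point is 62 mm above the shelf. The catch's bar is 18 mm wide, 12 to 24 mm above the shelf. Locked, the peg stands 15 mm before the tray's front wall.
- catch_pivot (a point): Point on the vertical axis of the catch's hinge, at the front right corner of the rack, 62 mm above the shelf.
- bowl: Green ceramic bowl, 120 mm across, 55 mm high, origin under its centre. Bystander.
- dish: Small round glass dish, 92 mm across, 28 mm high, origin under its centre. Bystander.
- jar: Clear jar with a silicone-coloured lid, 80 mm across, 100 mm high, origin under its centre. Bystander.
- tongs: Steel tongs lying flat, 230 mm long along their x axis, 60 mm wide, 8 mm high, origin under the middle. Bystander.
- teaglass: Tea glass, 60 mm across, 85 mm high, origin under its centre. Bystander.
- sugar: Sugar can, 72 mm across, 90 mm high, origin under its centre. Bystander.
Mind the look-alikes: they are no part of the job. What is shaped like the tin2 but blue, green or turquoise is not meant.

How it is judged (in metres and radians):
On the way, in this order (a step that is already met when the one before it is completed fails the run):
1. the catch is swung aside while the tray is still home (value of joint catch below 0.5 rad and value of joint tray above 0.085 m), for 0.2 s.
2. the tray is pulled out and every tin lies on the shelf with its mouth up (angle between each of tin1, tin2, tin3's own z axis and vertical below 0.35 rad and height (world z) of each of tin1, tin2, tin3 below 0.034 m and value of joint tray below 0.02 m), for 0.2 s.
3. every tin lies in a cradle of the tray, mouth up, the tray still pulled out (angle between each of tin1, tin2, tin3's own z axis and vertical below 0.35 rad and (distance between tin1 and cradle1 below 0.015 m or distance between tin1 and cradle2 below 0.015 m or distance between tin1 and cradle3 below 0.015 m) and (distance between tin2 and cradle1 below 0.015 m or distance between tin2 and cradle2 below 0.015 m or distance between tin2 and cradle3 below 0.015 m) and (distance between tin3 and cradle1 below 0.015 m or distance between tin3 and cradle2 below 0.015 m or distance between tin3 and cradle3 below 0.015 m) and value of joint tray below 0.05 m), for 0.2 s.
4. the tray is pushed home, the catch still open (value of joint tray above 0.094 m and value of joint catch below 0.6 rad), for 0.2 s.
5. the catch is swung across the tray's front (value of joint catch above 1.4 rad), for 0.2 s.
At the end, for the whole second after the job is handed in: Every tin present rests in a cradle of the tray (centre within 15 mm of the seat point), its mouth within 20 degrees of straight up; the tray is home (within 6 mm) and the catch is across its front (within 10 degrees) (angle between each of tin1, tin2, tin3's own z axis and vertical below 0.35 rad and (distance between tin1 and cradle1 below 0.015 m or distance between tin1 and cradle2 below 0.015 m or distance between tin1 and cradle3 below 0.015 m) and linear speed of each of tin1, tin2, tin3 below 0.03 m/s and (distance between tin2 and cradle1 below 0.015 m or distance between tin2 and cradle2 below 0.015 m or distance between tin2 and cradle3 below 0.015 m) and (distance between tin3 and cradle1 below 0.015 m or distance between tin3 and cradle2 below 0.015 m or distance between tin3 and cradle3 below 0.015 m) and value of joint tray above 0.094 m and value of joint catch above 1.4 rad); the robot touches nothing.
It fails at once if a tin is lifted high (centre over 85 mm) with its mouth more than 40 degrees from up ((height (world z) of tin1 above 0.085 m and angle between tin1's own z axis and vertical above 0.7 rad) or (height (world z) of tin2 above 0.085 m and angle between tin2's own z axis and vertical above 0.7 rad) or (height (world z) of tin3 above 0.085 m and angle between tin3's own z axis and vertical above 0.7 rad)).
It fails at once if a bystander is moved more than 30 mm (distance of any of bowl, dish, jar, tongs, teaglass, sugar from where it was at the start of the episode above 0.03 m).
Of tin1, tin2, tin3 only 2 to 3 are there at a start; the rules pass over those that are not, and their reading is None.
At some moment in a run one of tin1, tin2, tin3 may be knocked a few centimetres aside while the robot is not near it.
Once in a run the grip may slacken for a moment while it holds something.
It also fails if it takes over 210 s, if anything falls off the work surface, if the arm or the gripper's body presses on something with over 40 N, if the wrist force passes 120 N, or if a joint passes its speed limit or range.

## Working session

There is one attempt and no reset: what is moved stays moved. The work goes in short steps, Python scripts to look and compute and a shell command to move; the robot and the scene stay as the last step left them, time stands still between calls to the robot, and variables do not carry over. Pictures are saved under pics/ and viewed, and the job is handed in when it is done.

```bash
ls; mkdir -p pics; cat > h.py <<'E'
from plant import r
import numpy as np, cv2
def snap(name,fn):
    im,d=r.camera(name); cv2.imwrite('pics/'+fn+'.png',im[:,:,::-1]); np.save('pics/'+fn+'.npy',d); np.save('pics/'+fn+'_im.npy',im)
    return im,d
def pt(cal,d,u,v):
    z=d[v,u]; p=np.array([(u-cal['cx'])/cal['fx']*z,-(v-cal['cy'])/cal['fy']*z,-z,1]); return (np.array(cal['pose'])@p)[:3]
def plane(cal,u,v,h):
    P=np.array(cal['pose']); dr=P[:3,:3]@np.array([(u-cal['cx'])/cal['fx'],-(v-cal['cy'])/cal['fy'],-1]); o=P[:3,3]
    return o+dr*(h-o[2])/dr[2]
E
python3 - <<'E'
from h import *
print(r.observe())
for n in('scene','top','wrist'):
    snap(n,n+'0'); print(n,r.calibration(n))
E
```

```text
pics
{'t': 0.0, 'joint_positions': array([-1.13561745,  0.33289425, -0.0647138 ,  1.46091979,  0.02160605,
        1.34991794, -0.08850652]), 'dq': array([-3.97609580e-04, -6.98085145e-04, -1.91376429e-03,  5.50546166e-04,
        2.31446754e-03, -4.43125862e-05,  1.16897275e-04]), 'joint_efforts': array([ 5.16837154e-04, -6.25454879e+01,  4.92070033e-02, -3.91586566e+01,
        1.62239018e-02,  1.00985711e-02, -3.61251159e-05]), 'eef_pos': array([276.0573506 , 560.31334021, 230.51228174]), 'tool_rot': array([ 2.66682060e+00,  1.65907245e+00, -1.86623380e-03]), 'contact_force': array([ 0.04316957, -0.30482206, -0.24947829]), 'wrist_torque': array([-0.00598777,  0.03840142,  0.01871258]), 'opening': 0.9943187466527375}
scene {'fx': 382.9690588177149, 'fy': 382.9690588177149, 'cx': 321.08049704200664, 'cy': 207.49712705283793, 'pose': array([[ 2.21559948e-01, -7.60388858e-01,  6.10507963e-01,
         1.31962805e+03],
       [ 9.75104952e-01,  1.78554873e-01, -1.31485700e-01,
        -2.54634866e+02],
       [-9.02891045e-03,  6.24441303e-01,  7.81019550e-01,
         1.15073446e+03],
[... 303 characters left out ...]
20250e-01,  1.60900068e-02,  1.73359140e-02,
        -3.91418292e+01],
       [ 1.94567463e-02,  1.42705652e-01,  9.89573914e-01,
         1.62890548e+03],
       [ 0.00000000e+00,  0.00000000e+00,  0.00000000e+00,
         1.00000000e+00]])}
wrist {'fx': 332.2126814878771, 'fy': 332.2126814878771, 'cx': 324.1346866823503, 'cy': 194.91114220970942, 'pose': array([[ 4.40773422e-01, -8.64869370e-01, -2.40249377e-01,
         2.14736858e+02],
       [ 8.97617650e-01,  4.24345897e-01,  1.19218767e-01,
         5.89652079e+02],
       [-1.15982202e-03, -2.68200545e-01,  9.63362405e-01,
         3.72936079e+02],
       [ 0.00000000e+00,  0.00000000e+00,  0.00000000e+00,
         1.00000000e+00]])}
```

View pics/top0.png

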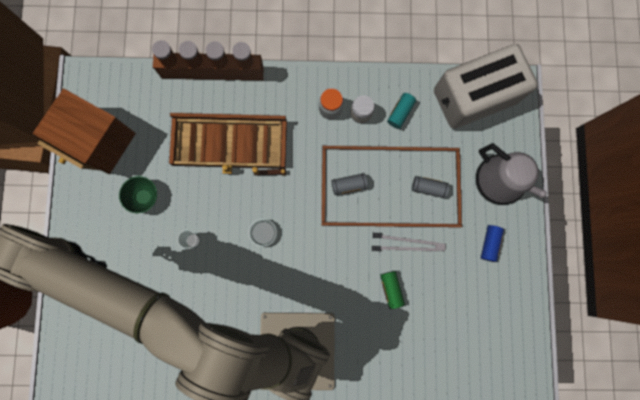

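View pics/scene0.png

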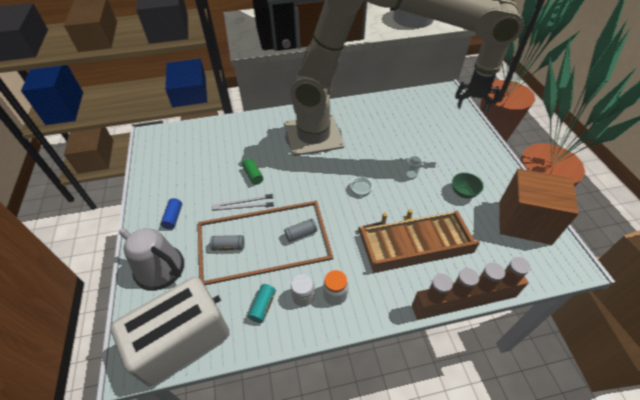

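View pics/wrist0.png

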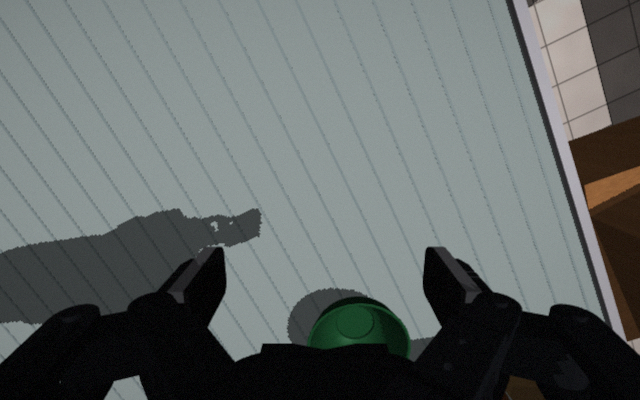

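```bash
python3 - <<'E'
import cv2
a=cv2.imread('pics/top0.png'); b=cv2.imread('pics/scene0.png')
cv2.imwrite('pics/c1.png',cv2.resize(a[105:185,160:300],None,fx=5.5,fy=5.5,interpolation=cv2.INTER_CUBIC))
cv2.imwrite('pics/c2.png',cv2.resize(a[140:235,315:470],None,fx=5,fy=5,interpolation=cv2.INTER_CUBIC))
cv2.imwrite('pics/c3.png',cv2.resize(b[195:285,190:340],None,fx=5,fy=5,interpolation=cv2.INTER_CUBIC))
E
```

```text
(no output)
```

View pics/c1.png

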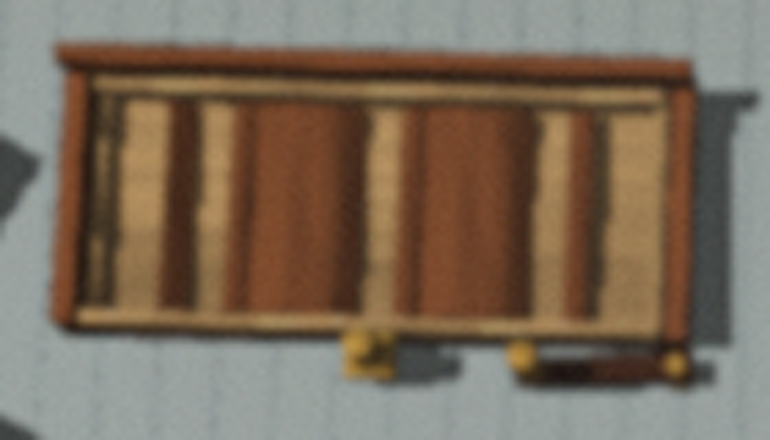

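View pics/c2.png

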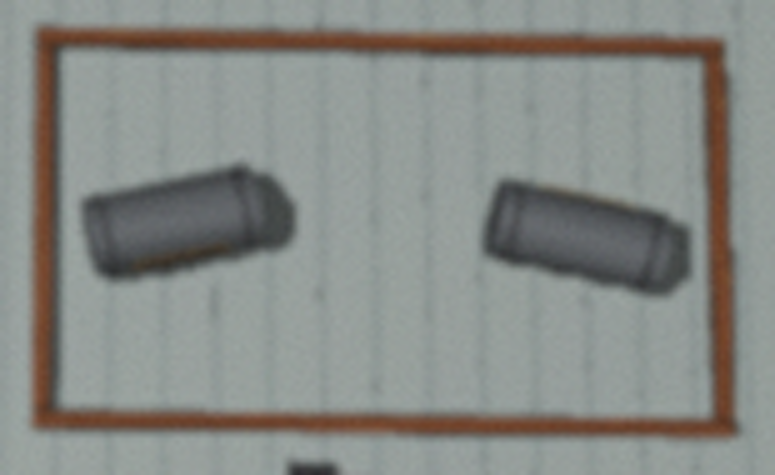

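View pics/c3.png

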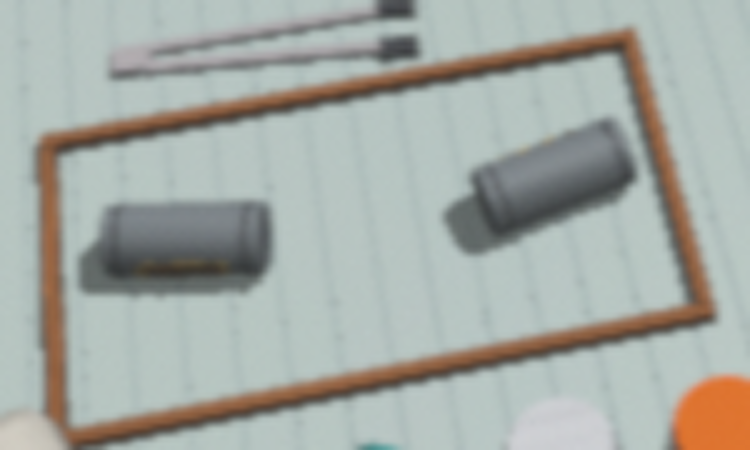

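```bash
python3 - <<'E'
from h import *
c=r.calibration('top'); d=np.load('pics/top0.npy')
q=lambda x,y:(160+x/5.5,105+y/5.5)
for n,x,y,h in(('pull',368,348,75),('cpeg',522,355,75),('pivot',675,363,24),('pivot?',675,363,62),('BL',57,45,65),('BR',690,62,65),('FL',60,325,42),('FR',680,345,42)):
    u,v=q(x,y); print(n,plane(c,u,v,h).round(1),pt(c,d,round(u),round(v)).round(1))
q=lambda x,y:(315+x/5,140+y/5)
for x,y in((48,37),(712,48),(725,425),(45,418)): print('rim',plane(c,*q(x,y),14).round(1))
im=np.load('pics/top0_im.npy')
# tins: points above shelf inside rim
P=[]
for v in range(152,222):
  for u in range(328,458):
    if d[v,u]>0:
      p=pt(c,d,u,v)
      if p[2]>38: P.append(p)
P=np.array(P)
for s in (P[P[:,1]>-230],P[P[:,1]<=-230]):
    m=cv2.minAreaRect(s[:,:2].astype(np.float32)); print(len(s),s.mean(0).round(1),s.max(0).round(1),m)
    w=np.linalg.svd(s[:,:2]-s[:,:2].mean(0))[2][0]; print(np.degrees(np.arctan2(w[1],w[0])))
print([ (n,plane(c,u,v,h).round(0)) for n,u,v,h in(('bowl',139,195,55),('dish',264,233,28),('glass',188,240,85),('tongs',410,242,5),('orange',331,100,100),('white',362,106,90))])
E
```

```text
pull [555.5 227.7  75. ] [558.  228.9  67. ]
cpeg [553.  140.5  75. ] [551.6 140.2  75. ]
pivot [559.5  56.7  24. ] [557.5  55.2  34.8]
pivot? [552.3  54.4  62. ] [557.5  55.2  34.8]
BL [732.7 415.9  65. ] [734.1 417.9  62.3]
BR [729.7  49.9  65. ] [732.3  51.7  59.3]
FL [572.4 411.5  42. ] [577.9 418.6  16.1]
FR [566.8  53.   42. ] [569.4  52.8  24.3]
rim [642.4 -77.7  14. ]
rim [ 642.9 -514.7   14. ]
rim [ 394.5 -516.8   14. ]
rim [392.4 -78.9  14. ]
475 [ 521.  -156.2   48.2] [554.5 -98.5  63. ] ((521.7207641601562, -156.24998474121094), (49.36410903930664, 109.90936279296875), 14.033894538879395)
102.56422810320699
469 [ 515.7 -416.2   48.1] [ 547.9 -360.    60.4] ((516.4313354492188, -417.0846252441406), (110.63208770751953, 48.00069046020508), 78.14923095703125)
-101.10644225113839
[('bowl', array([470., 502.,  55.])), ('dish', array([359., 111.,  28.])), ('glass', array([330., 335.,  85.])), ('tongs', array([ 338., -356.,    5.])), ('orange', array([775., -94., 100.])), ('white', array([ 760., -193.,   90.]))]
```

```bash
python3 -m handwheel '{"hand":[0.4,0.4,0.4,0.4,0.4,0.4,0.4,0.4,0.4,0.4,0.4,0.4],"dp":[[22,-34,-3],[22,-34,-3],[22,-34,-3],[22,-34,-3],[22,-34,-3],[22,-34,-3],[22,-34,-3],[22,-34,-3],[22,-34,-3],[22,-34,-3],[22,-34,-3],[22,-34,-3]],"twist":[-0.093,-0.093,-0.093,-0.093,-0.093,-0.093,-0.093,-0.093,-0.093,-0.093,-0.093,-0.093]}' 20
python3 -m handwheel '{"hand":[0.4,0.4,0.4],"dp":[[0,0,0],[0,0,0],[0,0,0]],"twist":[0,0,0]}'
python3 - <<'E'
from h import *
s=r.observe(); print(s)
c=r.calibration('wrist'); im,d=snap('wrist','w1'); print(c)
E
```

```text
t: 1.15
eef_pos: [540.8, 150.8, 195.2]
tool_rot: [-3.141, 0.012, -0.0]
contact_force: [0.6, 0.8, -0.5]
opening: 0.599
t: 1.4
eef_pos: [539.9, 153.0, 195.0]
tool_rot: [-3.141, 0.004, 0.001]
contact_force: [0.2, -0.2, -1.1]
opening: 0.597
{'t': 1.4, 'joint_positions': array([-0.65786536,  0.21587013,  0.34654959,  1.70083741, -0.07734334,
        1.2388851 , -0.29600712]), 'dq': array([-0.02043819, -0.00774922, -0.02141208,  0.00269926, -0.00051221,
       -0.00100312,  0.00043179]), 'joint_efforts': array([ 2.11196601e+00, -4.98255479e+01,  5.17788917e+00, -3.78520954e+01,
        2.19850265e-01, -1.24561996e-02, -7.98162189e-03]), 'eef_pos': array([539.93908881, 152.96070042, 195.02385755]), 'tool_rot': array([-3.14149792e+00,  4.00298143e-03,  1.04595756e-03]), 'contact_force': array([ 0.2290736 , -0.16045561, -1.10323463]), 'wrist_torque': array([ 0.11046982,  0.02090683, -0.00337507]), 'opening': 0.596527010480695}
{'fx': 332.2126814878771, 'fy': 332.2126814878771, 'cx': 324.1346866823503, 'cy': 194.91114220970942, 'pose': array([[ 9.99999111e-01,  1.04289537e-03,  8.31431372e-04,
         5.39643459e+02],
       [-1.22759629e-03,  9.63404107e-01,  2.68050403e-01,
         2.19930823e+02],
       [-5.21455874e-04, -2.68051186e-01,  9.63404531e-01,
         3.37274105e+02],
       [ 0.00000000e+00,  0.00000000e+00,  0.00000000e+00,
         1.00000000e+00]])}
```

View pics/w1.png

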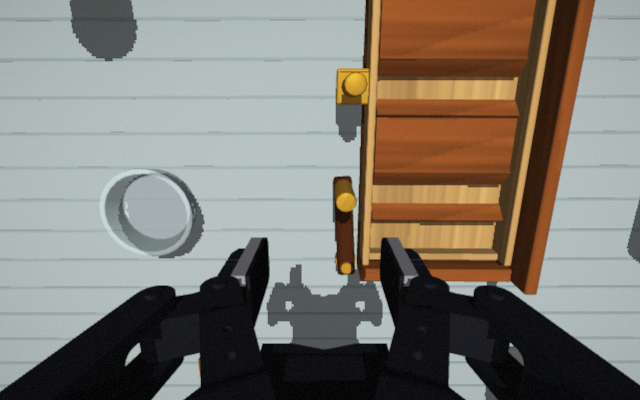

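```bash
python3 - <<'E'
from h import *
P=r.calibration('wrist')
im,d=np.load('pics/w1_im.npy'),np.load('pics/w1.npy')
h=cv2.cvtColor(im,cv2.COLOR_RGB2HSV); m=((h[:,:,0]>19)&(h[:,:,0]<30)&(h[:,:,1]>190)&(h[:,:,2]>140)).astype(np.uint8)
n,l,st,ce=cv2.connectedComponentsWithStats(m)
for i in range(1,n):
    if st[i,4]>40:
        u,v=ce[i]; print(st[i],ce[i].round(1),plane(P,u,v,75).round(1),pt(P,d,int(u),int(v)).round(1))
for u,v,z in((345,201,75),(354,85,75),(345,267,24),(345,267,62)): print(plane(P,u,v,z).round(1),pt(P,d,u,v).round(1))
E
```

```text
[337  69  32  35 778] [353.1  83.4] [560.9 234.6  75. ] [560.9 234.9  74.3]
[336 192  20  19 263] [345.4 201.8] [556.7 141.9  75. ] [556.4 142.4  74.3]
[341 263  10  11  80] [345.9 267.7] [558.2  81.8  75. ] [560.7  57.1  26.9]
[556.4 142.6  75. ] [556.4 142.4  74.3]
[561.6 233.4  75. ] [561.6 233.5  74.3]
[560.9  55.6  24. ] [560.7  57.1  26.9]
[558.3  75.7  62. ] [560.7  57.1  26.9]
```

```bash
python3 -m handwheel '{"hand":[0.4,0.4,0.4,0.4,0.4,0.4,0.8,0.8,0.8,0.8],"dp":[[8,-6,-25],[8,-5,-30],[0,0,-30],[0,0,-30],[0,0,-28],[0,0,0],[0,0,0],[0,0,0],[0,0,0],[0,0,0]],"twist":[0,0,0,0,0,0,0,0,0,0]}' 20
python3 - <<'E'
from h import *
snap('wrist','w2')
E
```

```text
t: 2.28
eef_pos: [557.5, 142.6, 54.5]
tool_rot: [-3.14, 0.004, -0.005]
contact_force: [-0.2, 1.4, 4.9]
opening: 0.201
```

View pics/w2.png

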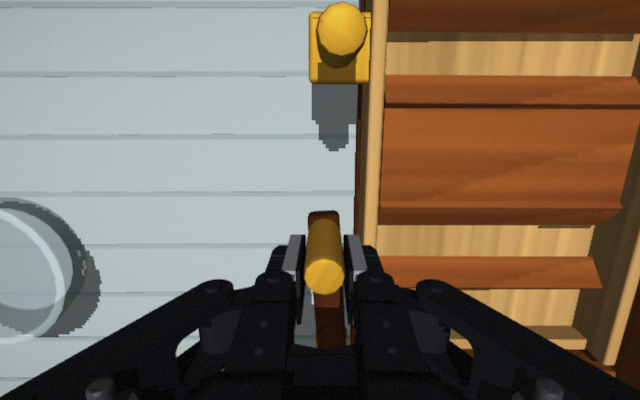

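```bash
python3 - <<'E'
import numpy as np
f=np.linspace(1.6236,3.12,14); x=85.6*np.cos(f);y=85.6*np.sin(f)
print(np.c_[np.diff(x),np.diff(y)].round(1).tolist(), f[1]-f[0])
E
```

```text
[[-9.8, -1.1], [-9.6, -2.2], [-9.3, -3.3], [-8.8, -4.3], [-8.3, -5.3], [-7.6, -6.2], [-6.9, -7.1], [-6.0, -7.8], [-5.1, -8.4], [-4.1, -9.0], [-3.0, -9.4], [-1.9, -9.7], [-0.8, -9.8]] 0.11510769230769236
```

```bash
python3 -m handwheel '{"hand":[0.8,0.8,0.8,0.8,0.8,0.8,0.8,0.8,0.8,0.8,0.8,0.8],"dp":[[-9.8,-1.1,0],[-9.6,-2.2,0],[-9.3,-3.3,0],[-8.8,-4.3,0],[-8.3,-5.3,0],[-7.6,-6.2,0],[-6.9,-7.1,0],[-6,-7.8,0],[-5.1,-8.4,0],[-4.1,-9,0],[-3,-9.4,0],[-1.9,-9.7,0]],"twist":[0.115,0.115,0.115,0.115,0.115,0.115,0.115,0.115,0.115,0.115,0.115,0.115]}'
python3 -m handwheel '{"hand":[0.8,0.8,0.8,0.8],"dp":[[-0.8,-9.8,0],[0,-1,0],[0,0,0],[0,0,0]],"twist":[0.1,0,0,0]}'
python3 - <<'E'
from h import *
snap('wrist','w3')
E
```

```text
t: 3.33
eef_pos: [476.7, 68.1, 54.3]
tool_rot: [2.42, 2.003, 0.005]
contact_force: [-0.9, 0.4, 9.9]
opening: 0.208
t: 3.67
eef_pos: [476.0, 57.4, 54.3]
tool_rot: [2.323, 2.114, 0.004]
contact_force: [-3.9, -0.1, 12.1]
opening: 0.203
```

View pics/w3.png

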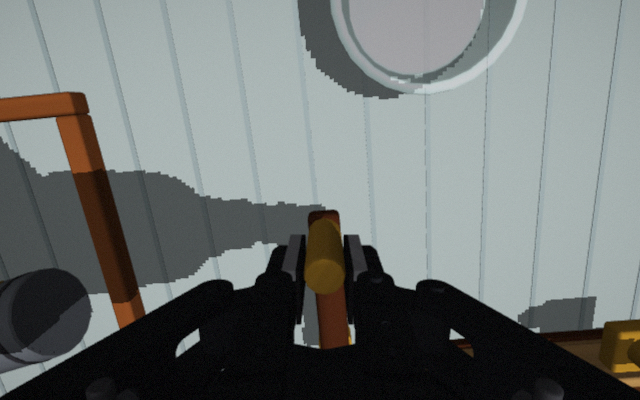

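```bash
python3 -m handwheel '{"hand":[0.4,0.4,0.4,0.4,0.4,0.4,0.4,0.4,0.4,0.4,0.4,0.4],"dp":[[0,0,0],[0,0,0],[0,0,20],[0,0,30],[0,0,20],[10,20,0],[10,22,0],[12,25,0],[13,27,0],[13,27,0],[13,27,0],[14,28,0]],"twist":[0,0,0,0,-0.12,-0.124,-0.124,-0.124,-0.124,-0.124,-0.124,-0.124]}'
python3 -m handwheel '{"hand":[0.4,0.4,0.4,0.4,0.4],"dp":[[0,0,0],[0,0,0],[0,0,0],[0,0,0],[0,0,0]],"twist":[-0.124,-0.124,-0.124,-0.08,0]}'
python3 - <<'E'
from h import *
P=r.calibration('wrist'); im,d=snap('wrist','w4')
h=cv2.cvtColor(im,cv2.COLOR_RGB2HSV); m=((h[:,:,0]>19)&(h[:,:,0]<30)&(h[:,:,1]>190)&(h[:,:,2]>140)).astype(np.uint8)
n,l,st,ce=cv2.connectedComponentsWithStats(m)
for i in range(1,n):
    if st[i,4]>40:
        u,v=ce[i]; print(st[i],ce[i].round(1),plane(P,u,v,75).round(1),pt(P,d,int(u),int(v)).round(1))
E
```

```text
t: 4.72
eef_pos: [560.5, 234.2, 122.6]
tool_rot: [3.05, 0.751, 0.001]
contact_force: [-0.1, 0.0, 1.5]
opening: 0.603
t: 5.13
eef_pos: [560.0, 233.1, 122.5]
tool_rot: [3.141, 0.052, 0.0]
contact_force: [0.8, 0.5, 0.3]
opening: 0.598
[ 312  178   39   51 1199] [330.7 201.5] [563.1 243.4  75. ] [562.8 242.7  72. ]
```

View pics/w4.png

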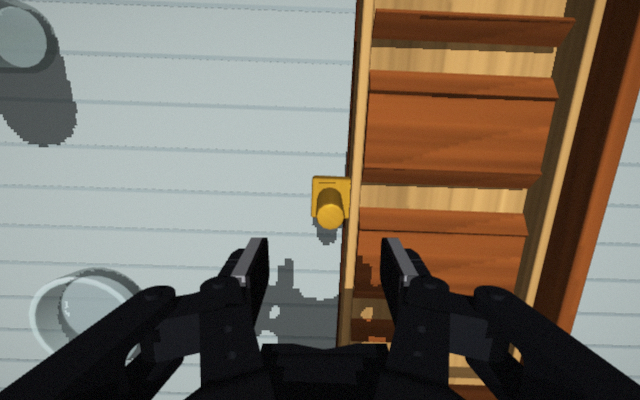

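```bash
python3 -m handwheel '{"hand":[0.4,0.4,0.4,0.4,0.8,0.8,0.8,0.8],"dp":[[2,2,-25],[0,0,-25],[0,0,-22],[0,0,0],[0,0,0],[0,0,0],[0,0,0],[0,0,0]],"twist":[-0.04,0,0,0,0,0,0,0]}' 25
python3 -m handwheel '{"hand":[0.8,0.8,0.8,0.8,0.8,0.8,0.8,0.8,0.8,0.8,0.8],"dp":[[-5,0,0],[-12,0,0],[-12,0,0],[-12,0,0],[-12,0,0],[-12,0,0],[-12,0,0],[-12,0,0],[-8,0,0],[-3,0,0],[0,0,0]],"twist":[0,0,0,0,0,0,0,0,0,0,0]}'
```

```text
t: 5.85
eef_pos: [563.2, 235.5, 52.2]
tool_rot: [-3.14, 0.004, -0.004]
contact_force: [-0.3, -1.4, 5.1]
opening: 0.206
t: 6.77
eef_pos: [463.8, 236.3, 52.2]
tool_rot: [-3.138, 0.004, -0.009]
contact_force: [5.9, 2.0, 2.2]
opening: 0.204
```

```bash
python3 -m handwheel '{"hand":[0.8,0.8,0.8],"dp":[[-2,0,0],[-1,0,0],[0,0,0]],"twist":[0,0,0]}'
```

```text
t: 7.02
eef_pos: [463.7, 236.3, 52.3]
tool_rot: [-3.137, 0.006, -0.017]
contact_force: [19.5, 4.4, -10.1]
opening: 0.205
```

```bash
python3 -m handwheel '{"hand":[0.4,0.4,0.4,0.4,0.4,0.4,0.2,0.2,0.2,0.2,0.2,0.2],"dp":[[3,0,0],[0,0,0],[0,0,35],[0,0,40],[0,0,40],[6,-38,5],[6,-38,5],[6,-38,5],[6,-38,5],[6,-38,5],[6,-38,5],[6,-38,0]],"twist":[0,0,0,0,0,0.03,0.03,0.03,0.03,0.03,0.03,0.03]}'
python3 -m handwheel '{"hand":[0.2,0.2,0.2,0.2,0.2,0.2],"dp":[[5,-38,0],[5,-38,0],[5,-38,0],[0,-5,0],[0,0,0],[0,0,0]],"twist":[0,0,0,0,0,0]}'
python3 - <<'E'
from h import *
P=r.calibration('wrist'); im,d=snap('wrist','w5'); snap('top','top5')
E
```

```text
t: 8.02
eef_pos: [503.7, -32.5, 196.4]
tool_rot: [-3.124, -0.327, -0.002]
contact_force: [0.7, 1.1, 0.6]
opening: 0.803
t: 8.52
eef_pos: [518.6, -149.1, 195.0]
tool_rot: [-3.124, -0.324, 0.001]
contact_force: [0.2, 1.5, -0.1]
opening: 0.802
```

View pics/w5.png

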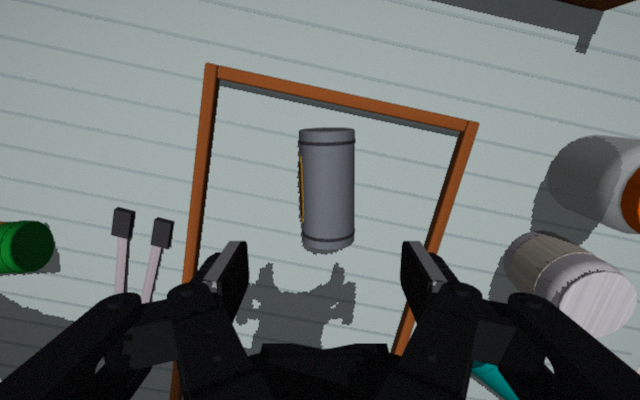

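View pics/top5.png

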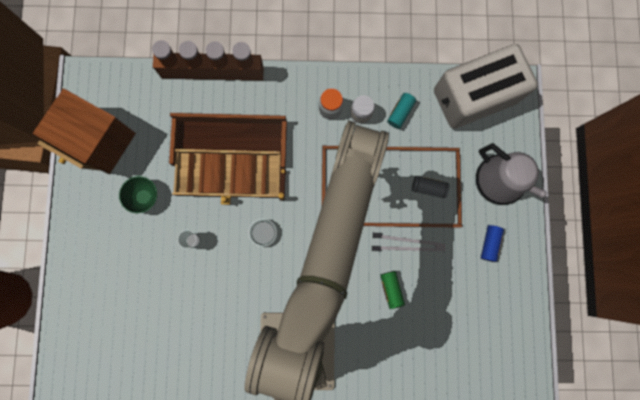

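```bash
cat >> h.py <<'E'
def tin(cal,im,d,lo=38,box=(395,640,-510,-85)):
    P=np.array(cal['pose']); v,u=np.mgrid[0:400,0:640]; z=d
    X=np.stack([(u-cal['cx'])/cal['fx']*z,-(v-cal['cy'])/cal['fy']*z,-z,np.ones_like(z)],-1)@P.T
    m=(z>0)&(X[...,2]>lo)&(X[...,2]<60)&(X[...,0]>box[0])&(X[...,0]<box[1])&(X[...,1]>box[2])&(X[...,1]<box[3])&(im.max(2)>45)
    n,l,st,ce=cv2.connectedComponentsWithStats(m.astype(np.uint8)); out=[]
    for i in range(1,n):
        if st[i,4]>300:
            s=X[l==i]; rr=cv2.minAreaRect(s[:,:2].astype(np.float32)); w=np.linalg.svd(s[:,:2]-s[:,:2].mean(0),full_matrices=False)[2][0]
            print(st[i],'centre',np.round(rr[0],1),'size',np.round(rr[1],1),'axis deg',np.degrees(np.arctan2(w[1],w[0])).round(1),'ztop',np.percentile(s[:,2],98).round(1))
            hsv=cv2.cvtColor(im,cv2.COLOR_RGB2HSV); b=(l>=0)&(hsv[...,0]>15)&(hsv[...,0]<32)&(hsv[...,1]>120)&(hsv[...,2]>60)
            c=np.array(rr[0]); ax=w[:2]/np.hypot(*w[:2]); pe=np.array([ax[1],-ax[0]]); pe=pe*np.sign(pe[0])
            dd=(X[...,:2]-c); t=dd@pe; a=dd@ax; q=b&(abs(a)<40)&(abs(t)<30)&(X[...,2]>5)&(X[...,2]<60)
            if q.sum()>5: print('  brass n',q.sum(),'across(+x side +)',np.percentile(t[q],[2,50,98]).round(1),'z',np.percentile(X[...,2][q],[2,50,98]).round(1), 'along',np.percentile(a[q],[2,98]).round(1))
E
python3 - <<'E'
from h import *
tin(r.calibration('wrist'),np.load('pics/w5_im.npy'),np.load('pics/w5.npy'))
E
```

```text
[ 301  130   52  120 5636] centre [ 523.3 -158.3] size [ 46.4 110.5] axis deg -76.9 ztop 52.3
  brass n 147 across(+x side +) [-25.6 -23.8 -22.7] z [30.3 35.9 38.4] along [-30.7  30.2]
```

```bash
python3 -m handwheel '{"hand":[0.2,0.2,0.2,0.2,0.2,0.2,0.2,0.3,0.3,0.3],"dp":[[5,-9,-30],[0,0,-35],[0,0,-35],[0,0,-35],[0,0,-30],[0,0,-19],[0,0,0],[0,0,0],[0,0,0],[0,0,0]],"twist":[0.02,0,0,0,0,0,0,0,0,0]}' 20
python3 - <<'E'
from h import *
P=r.calibration('wrist'); im,d=snap('wrist','w6'); tin(P,im,d)
E
```

```text
t: 9.45
eef_pos: [525.4, -158.7, 13.1]
tool_rot: [3.121, 0.357, 0.005]
contact_force: [-0.3, 0.0, 0.5]
opening: 0.701
[  256   140   129   209 22790] centre [ 519.8 -146.4] size [46.3 83.1] axis deg -81.9 ztop 52.1
  brass n 441 across(+x side +) [-26.6 -23.1 -20.3] z [31.8 36.6 38.3] along [-16.1  38.4]
[218 254  25  36 411] centre [ 488.4 -158. ] size [7.7 6. ] axis deg 5.5 ztop 56.2
  brass n 429 across(+x side +) [-23.5  -1.7  27.6] z [31.7 36.6 38.3] along [ 5.2 13.5]
[406 255  26  34 418] centre [ 554.8 -142.2] size [6.3 4.9] axis deg 28.9 ztop 56.3
```

View pics/w6.png

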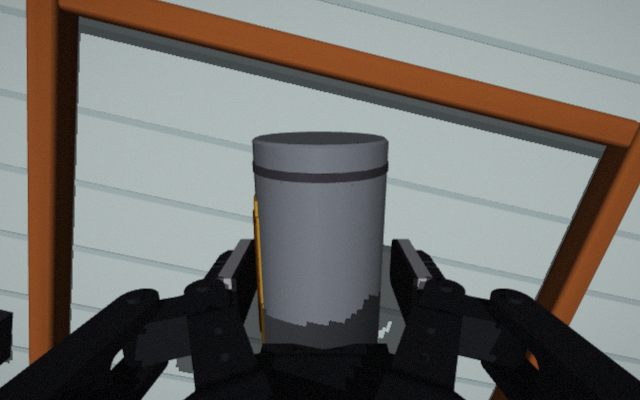

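```bash
python3 -m handwheel '{"hand":[0.3,0.3,0.3,0.3,0.3,0.3,0.3,0.3,0.3,0.3,0.3],"dp":[[2,0.5,0],[2,0.5,0],[2,0.5,0],[3,0.7,0],[3,0.7,0],[3,0.7,0],[3,0.7,0],[2,0.5,0],[0,0,0],[0,0,0],[0,0,0]],"twist":[0,0,0,0,0,0,0,0,0,0,0]}' 20
python3 - <<'E'
from h import *
P=r.calibration('wrist'); im,d=snap('wrist','w7'); tin(P,im,d)
E
```

```text
t: 10.42
eef_pos: [543.9, -154.2, 11.3]
tool_rot: [-3.121, -0.356, 0.0]
contact_force: [-0.3, 0.4, -0.0]
opening: 0.697
[  263   141   132   208 22605] centre [ 541.5 -139.7] size [46.  80.2] axis deg -78.6 ztop 52.1
  brass n 1633 across(+x side +) [-21.8  -9.7  -6.7] z [39.  50.1 51.9] along [-16.1  32.8]
[216 256  26  34 394] centre [ 507.  -153.6] size [8.1 5.6] axis deg 7.8 ztop 54.5
  brass n 1626 across(+x side +) [-24.2 -10.   24. ] z [39.4 50.2 51.9] along [14.  30.9]
[407 256  26  33 396] centre [ 574.4 -137.9] size [5.5 5.2] axis deg -152.5 ztop 54.3
  brass n 493 across(+x side +) [-29.7 -21.   -6.3] z [48.8 50.8 52.1] along [35.1 39.9]
```

View pics/w7.png

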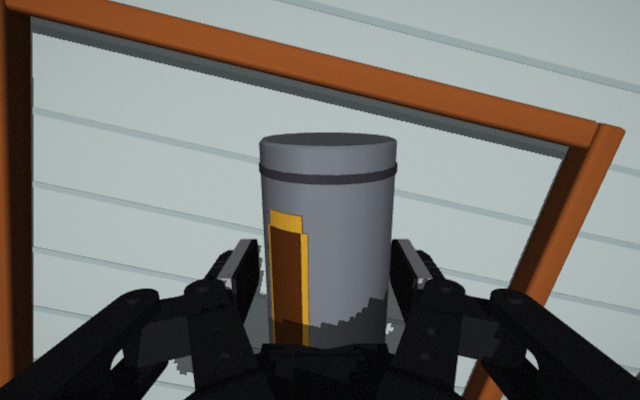

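```bash
python3 -m handwheel '{"hand":[0.3,0.3,0.3,0.3,0.3,0.3,0.3,0.3,0.3,0.3,0.3],"dp":[[2,0.5,0],[2,0.5,0],[2,0.5,0],[2,0.5,0],[2,0.5,0],[2,0.5,0],[1.5,0.4,0],[1,0.2,0],[0,0,0],[0,0,0],[0,0,0]],"twist":[0,0,0,0,0,0,0,0,0,0,0]}' 20
python3 - <<'E'
from h import *
P=r.calibration('wrist'); im,d=snap('wrist','w8'); tin(P,im,d)
E
```

```text
t: 11.38
eef_pos: [558.4, -150.6, 11.3]
tool_rot: [-3.121, -0.356, -0.0]
contact_force: [0.3, -0.5, 0.0]
opening: 0.706
[  252   141   131   208 22484] centre [ 552.2 -138.5] size [45.4 82.2] axis deg -79.6 ztop 53.1
  brass n 2111 across(+x side +) [-13.4  -3.1   4.6] z [47.9 51.6 53.2] along [-17.3  30.6]
[218 256  24  34 389] centre [ 521.8 -149.8] size [7.9 5.8] axis deg 177.7 ztop 55.1
  brass n 2040 across(+x side +) [-18.   15.3  28.9] z [47.9 51.5 53.2] along [-39.2 -14.9]
[407 257  25  32 395] centre [ 589.  -134.5] size [5.4 5.6] axis deg 29.6 ztop 54.2
  brass n 1102 across(+x side +) [-29.8 -14.5  14.1] z [50.5 52.1 53.4] along [-39.7 -28. ]
```

View pics/w8.png

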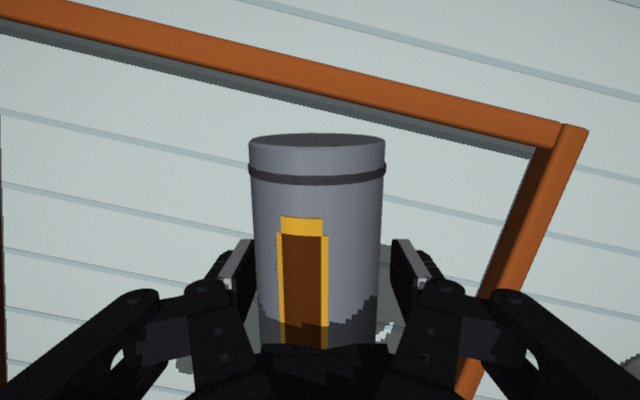

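```bash
python3 -m handwheel '{"hand":[0.3,0.3,0.3,0.3,0.3,0.3,0.3,0.3,0.3],"dp":[[2,0.5,0],[2,0.5,0],[1,0.2,0],[1,0.2,0],[0,0,0],[0,0,0],[0,0,0],[0,0,0],[0,0,0]],"twist":[0,0,0,0,0,0,0,0,0]}' 20
python3 - <<'E'
from h import *
P=r.calibration('wrist'); im,d=snap('wrist','w9'); tin(P,im,d)
E
```

```text
t: 12.18
eef_pos: [564.5, -149.2, 11.3]
tool_rot: [-3.121, -0.356, -0.0]
contact_force: [-0.3, -0.6, 0.3]
opening: 0.699
[  254   141   131   205 22536] centre [ 559.1 -136.5] size [45.8 81.5] axis deg -81.8 ztop 53.2
  brass n 2162 across(+x side +) [-7.3 -0.1 12. ] z [49.6 51.4 52.9] along [-17.3  30.1]
[216 257  26  32 397] centre [ 527.5 -148.5] size [8.1 5.7] axis deg 9.8 ztop 56.5
  brass n 1443 across(+x side +) [-24.  -17.7  23.3] z [50.4 51.7 53.2] along [25.9 39.4]
[407 256  26  33 402] centre [ 594.9 -132.8] size [5.6 5.5] axis deg 28.6 ztop 54.6
  brass n 1634 across(+x side +) [-29.6 -21.5  17. ] z [49.5 51.3 52.9] along [-39.4 -21. ]
```

View pics/w9.png

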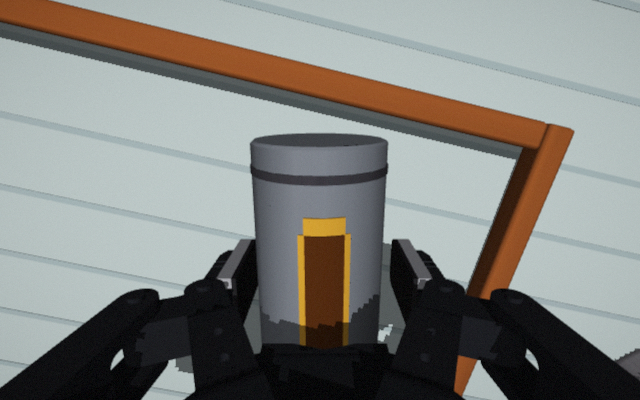

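```bash
python3 -m handwheel '{"hand":[0.2,0.2,0.2,0.2,0.2,0.2,0.2,0.2,0.2,0.2,0.2,0.2],"dp":[[0,0,0],[0,0,15],[0,0,25],[0,0,35],[0,0,35],[0,0,40],[-8,-37,10],[-8,-38,10],[-8,-38,10],[-8,-38,4],[-8,-38,0],[-8,-38,0]],"twist":[0,0,0,0,0,0,-0.07,-0.07,-0.07,-0.07,-0.07,-0.07]}' 20
python3 -m handwheel '{"hand":[0.2,0.2,0.2,0.2],"dp":[[0,-38,0],[0,-3,0],[0,0,0],[0,0,0]],"twist":[0,0,0,0]}'
python3 - <<'E'
from h import *
P=r.calibration('wrist'); im,d=snap('wrist','w10'); tin(P,im,d)
E
```

```text
t: 13.23
eef_pos: [516.1, -377.8, 196.0]
tool_rot: [3.126, -0.307, 0.002]
contact_force: [1.4, -0.4, 0.6]
opening: 0.801
t: 13.57
eef_pos: [516.6, -416.7, 195.0]
tool_rot: [-3.126, 0.303, 0.001]
contact_force: [0.5, 2.0, -0.9]
opening: 0.799
[ 302  122   51  121 5710] centre [ 517.8 -421.2] size [110.5  45.6] axis deg -101.8 ztop 52.1
  brass n 121 across(+x side +) [23.8 24.8 26. ] z [31.6 33.9 36. ] along [-29.4  29.3]
```

View pics/w10.png

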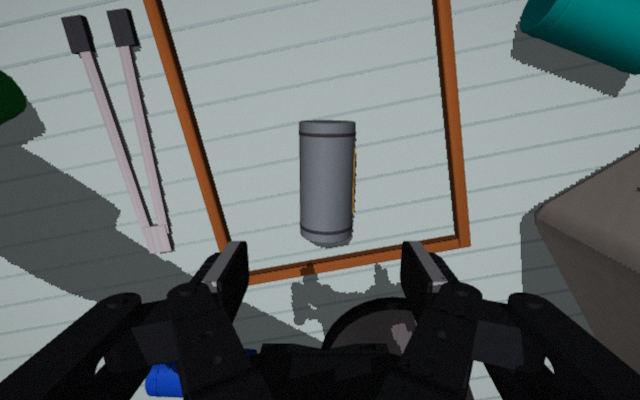

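```bash
python3 - <<'E'
from h import *
c=r.calibration('top'); d=np.load('pics/top0.npy')
Q=np.array([pt(c,d,u,v) for v in range(130,230) for u in range(440,540) if d[v,u]>0])
Q=Q[(Q[:,2]>60)&(Q[:,1]>-620)]
for a in range(380,700,40):
    s=Q[(Q[:,0]>=a)&(Q[:,0]<a+40)]
    if len(s): print(a,'max y',s[:,1].max().round(0),'z max',s[:,2].max().round(0))
E
```

```text
460 max y -602.0 z max 112.0
500 max y -586.0 z max 175.0
540 max y -582.0 z max 176.0
580 max y -570.0 z max 175.0
620 max y -565.0 z max 163.0
```

```bash
python3 -m handwheel '{"hand":[0.2,0.2,0.2,0.2,0.2,0.2,0.2,0.3,0.3,0.3],"dp":[[1,-4,-30],[0,0,-35],[0,0,-35],[0,0,-35],[0,0,-30],[0,0,-19],[0,0,0],[0,0,0],[0,0,0],[0,0,0]],"twist":[-0.01,0,0,0,0,0,0,0,0,0]}' 20
python3 -m handwheel '{"hand":[0.3,0.3,0.3,0.3,0.3,0.3,0.3,0.3,0.3,0.3,0.3,0.3],"dp":[[-2,0.4,0],[-3,0.6,0],[-3,0.6,0],[-3,0.6,0],[-3,0.6,0],[-3,0.6,0],[-3,0.6,0],[-2,0.4,0],[-1,0.2,0],[0,0,0],[0,0,0],[0,0,0]],"twist":[0,0,0,0,0,0,0,0,0,0,0,0]}' 20
python3 - <<'E'
from h import *
P=r.calibration('wrist'); im,d=snap('wrist','w11'); tin(P,im,d)
E
```

```text
t: 14.45
eef_pos: [518.9, -421.5, 13.6]
tool_rot: [3.124, -0.317, 0.005]
contact_force: [-0.1, -0.8, 0.9]
opening: 0.702
t: 15.45
eef_pos: [494.7, -416.5, 11.3]
tool_rot: [3.125, -0.318, 0.0]
contact_force: [0.7, 0.4, 0.8]
opening: 0.698
[  259   138   132   211 23524] centre [ 497.6 -402.6] size [81.8 45.8] axis deg -105.1 ztop 52.1
  brass n 1407 across(+x side +) [ 8.8 11.5 23.2] z [39.2 49.5 51.1] along [-18.6  30.1]
[218 257  24  32 381] centre [ 461.8 -400.9] size [5.4 7.8] axis deg -23.2 ztop 56.1
[407 256  26  33 396] centre [ 529.5 -414.6] size [4.7 5.6] axis deg 5.7 ztop 54.4
  brass n 1407 across(+x side +) [-27.7 -15.3  17.1] z [39.2 49.5 51.1] along [-30.1  -6. ]
```

View pics/w11.png

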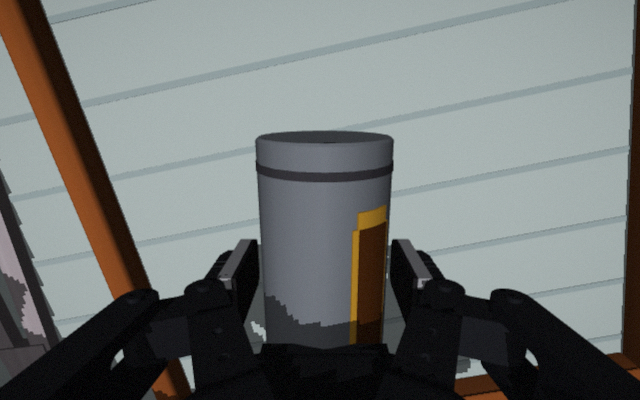

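```bash
python3 -m handwheel '{"hand":[0.3,0.3,0.3,0.3,0.3,0.3,0.3,0.3,0.3,0.3,0.3,0.3],"dp":[[-2,0.4,0],[-2,0.4,0],[-2,0.4,0],[-2,0.4,0],[-2,0.4,0],[-2,0.4,0],[-2,0.4,0],[-2,0.4,0],[-1,0.2,0],[0,0,0],[0,0,0],[0,0,0]],"twist":[0,0,0,0,0,0,0,0,0,0,0,0]}' 20
python3 - <<'E'
from h import *
P=r.calibration('wrist'); im,d=snap('wrist','w12'); tin(P,im,d)
E
```

```text
t: 16.5
eef_pos: [477.6, -413.1, 11.3]
tool_rot: [-3.125, 0.318, -0.0]
contact_force: [0.6, 0.1, -0.1]
opening: 0.701
[  264   138   132   210 23111] centre [ 481.9 -399.8] size [82.7 45.8] axis deg -105.0 ztop 53.2
  brass n 2200 across(+x side +) [-6.6  0.2 12. ] z [49.3 51.4 53.1] along [-18.   30.8]
[216 257  26  32 393] centre [ 444.8 -397.3] size [5.9 8.2] axis deg -15.5 ztop 55.5
  brass n 1301 across(+x side +) [-24.2  12.6  25.3] z [50.5 51.8 53.2] along [29.6 39.5]
[407 257  25  32 384] centre [ 511.8 -410.7] size [6.  4.8] axis deg 2.8 ztop 54.3
  brass n 1996 across(+x side +) [-29.3 -17.2  17.6] z [49.2 51.4 53.1] along [-39.2 -16.8]
```

View pics/w12.png

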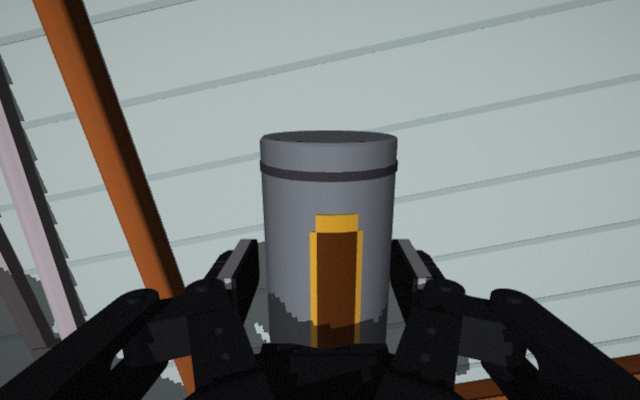

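```bash
python3 -m handwheel '{"hand":[0.3,0.3,0.3,0.3],"dp":[[-1,0.2,0],[-1,0.2,0],[0,0,0],[0,0,0]],"twist":[0,0,0,0]}' 20
python3 - <<'E'
from h import *
snap('wrist','w13');im,d=snap('scene','s13')
cv2.imwrite('pics/s13c.png',cv2.resize(im[185:295,150:350,::-1],None,fx=4,fy=4,interpolation=cv2.INTER_CUBIC))
E
```

```text
t: 16.88
eef_pos: [475.4, -412.7, 11.3]
tool_rot: [-3.125, 0.318, -0.0]
contact_force: [-0.3, 0.9, 0.2]
opening: 0.699
```

View pics/s13c.png

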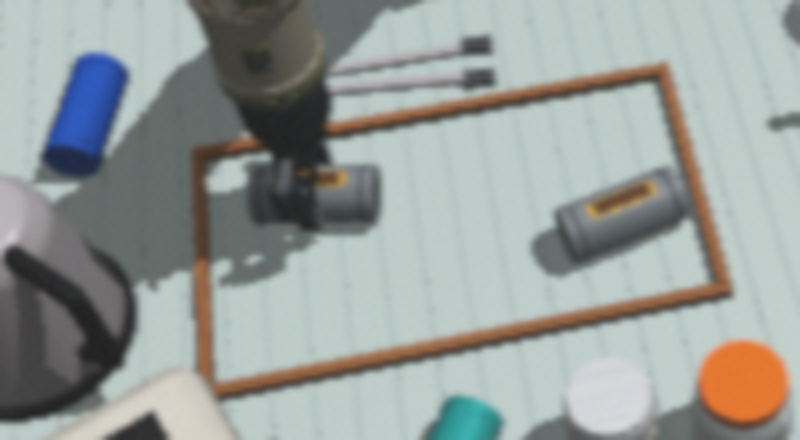

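View pics/w13.png

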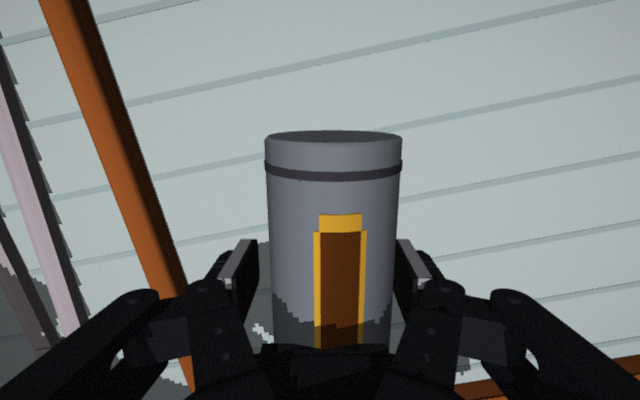

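```bash
python3 -m handwheel '{"hand":[0.3,0.5,0.5,0.5,0.5,0.5],"dp":[[0,0,3],[0,0,0],[0,0,0],[0,0,0],[0,0,0],[0,0,0]],"twist":[0,0,0,0,0,0]}' 40
python3 - <<'E'
from h import *
im,d=snap('wrist','w14');
E
```

```text
t: 17.48
eef_pos: [475.9, -413.0, 15.2]
tool_rot: [3.125, -0.318, 0.002]
contact_force: [-1.3, 1.7, 6.5]
opening: 0.595
```

View pics/w14.png

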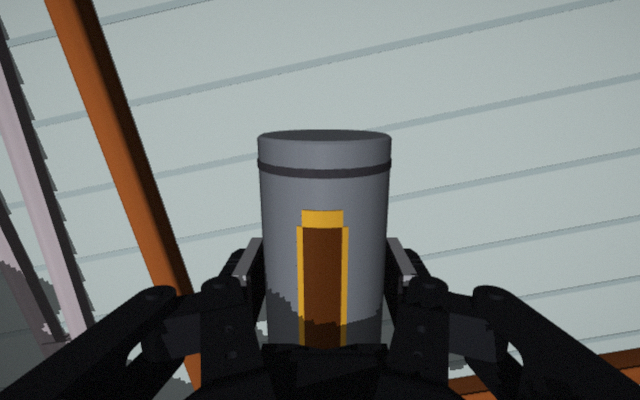

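```bash
python3 -m handwheel '{"hand":[0.6,0.6,0.6,0.6,0.6,0.6,0.6,0.6,0.6,0.6,0.6,0.6],"dp":[[0,0,8],[0,0,15],[0,0,20],[0,0,25],[0,0,25],[0,0,12],[5,20,0],[8,30,0],[8,30,0],[8,30,0],[8,30,0],[8,30,0]],"twist":[0,0,0,0,0,0,0.1,0.119,0.119,0.119,0.119,0.119]}' 60
python3 - <<'E'
from h import *
im,d=snap('wrist','w15');
E
```

```text
t: 18.53
eef_pos: [520.5, -241.3, 119.7]
tool_rot: [3.045, 0.774, 0.0]
contact_force: [1.3, 0.3, -2.2]
opening: 0.587
```

View pics/w15.png

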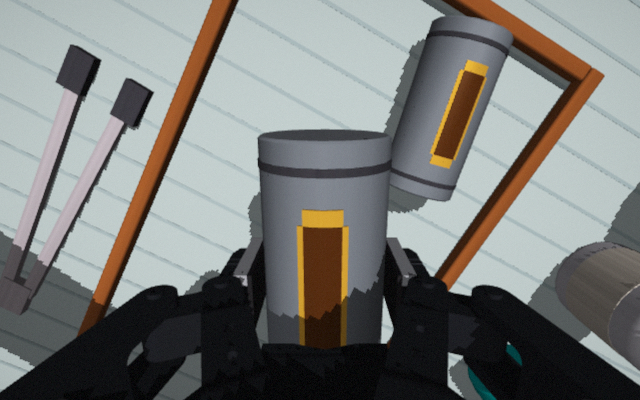

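```bash
python3 -m handwheel '{"hand":[0.6,0.6,0.6,0.6,0.6,0.6,0.6,0.6,0.6,0.6,0.6,0.6],"dp":[[2,32,0],[2,34,0],[2,34,0],[2,34,0],[2,34,0],[2,34,0],[2,34,0],[2,34,0],[2,34,0],[2,34,0],[2,25,0],[2,14,0]],"twist":[0.089,0.089,0.089,0.089,0.089,0.089,0.089,0.089,0.089,0.089,0.089,0.085]}' 60
python3 -m handwheel '{"hand":[0.6,0.6,0.6],"dp":[[0,0,0],[0,0,0],[0,0,0]],"twist":[0,0,0]}'
python3 - <<'E'
from h import *
print(r.calibration('wrist')['pose'])
im,d=snap('wrist','w16'); im,d=snap('scene','s16'); 
cv2.imwrite('pics/s16c.png',cv2.resize(im[180:300,330:500,::-1],None,fx=4.5,fy=4.5,interpolation=cv2.INTER_CUBIC))
E
```

```text
t: 19.58
eef_pos: [544.0, 138.2, 119.5]
tool_rot: [-2.229, -2.213, -0.001]
contact_force: [-0.2, -0.1, -1.8]
opening: 0.586
t: 19.83
eef_pos: [544.6, 132.7, 119.3]
tool_rot: [2.241, 2.201, -0.001]
contact_force: [0.1, -1.1, -1.8]
opening: 0.586
[[ 1.70177182e-02 -9.63317740e-01 -2.67823316e-01  4.76179487e+02]
 [ 9.99854750e-01  1.61451540e-02  5.46006658e-03  1.33207409e+02]
 [-9.35730322e-04 -2.67877333e-01  9.63452572e-01  2.61558001e+02]
 [ 0.00000000e+00  0.00000000e+00  0.00000000e+00  1.00000000e+00]]
```

View pics/w16.png

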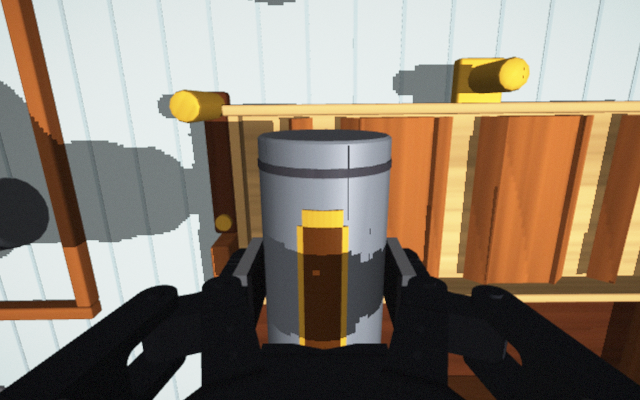

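View pics/s16c.png

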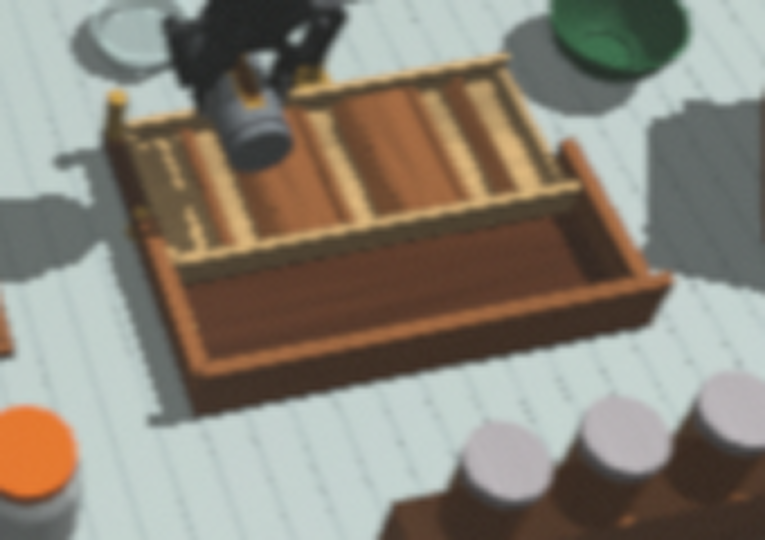

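```bash
python3 - <<'E'
from h import *
P=r.calibration('wrist'); d=np.load('pics/w16.npy')
for n,u,v,z in(('pull',515,74,75),('cpeg',183,106,75),('fw out',560,103,41),('fw in',560,113,41),('bw in',560,283,41),('bw out',560,297,41),('fw in L',260,113,41),('block L edge',394,200,28),('block R edge',432,200,28),('blk2L',490,200,28),('blk2R',555,200,28)):
    print(n,plane(P,u,v,z).round(1),pt(P,d,u,v).round(1))
E
```

```text
pull [463.4 234.2  75. ] [463.4 234.2  75. ]
cpeg [476.8  56.3  75. ] [476.8  56.1  74.5]
fw out [479.1 283.8  41. ] [479.1 283.2  41.8]
fw in [485.3 284.8  41. ] [486.5 303.9  13.3]
bw in [608.5 306.1  41. ] [618.3 318.9  24.7]
bw out [620.4 308.2  41. ] [620.4 308.1  41.1]
fw in L [482.1  91.4  41. ] [482.1  91.4  40.9]
block L edge [545.9 182.9  28. ] [545.9 182.9  28.2]
block R edge [546.4 210.8  28. ] [545.9 210.2  29.7]
blk2L [547.1 253.2  28. ] [547.3 253.5  27.5]
blk2R [547.9 300.9  28. ] [547.9 300.8  28. ]
```

```bash
python3 - <<'E'
from h import *
P=r.calibration('wrist'); d=np.load('pics/w16.npy'); o=r.observe(); print(o['eef_pos'],P['pose'][:3,3])
for v in range(128,180,4): print(v,pt(P,d,325,v).round(1))
for v in (160,200,214,220,240): print(v,[pt(P,d,u,v).round(1) for u in(270,300,325,350,380)])
E
```

```text
[544.60195752 132.60237318 119.3807692 ] [476.22011137 133.04343577 261.62013215]
128 [494.4 133.2  12.5]
132 [487.8 133.1 124.8]
136 [487.7 133.1 141.9]
140 [487.8 133.1 154. ]
144 [488.9 133.  155.5]
148 [490.2 133.  156. ]
152 [491.7 133.  154.2]
156 [492.8 133.  155.3]
160 [493.9 132.9 156.4]
164 [495.5 132.9 155.1]
168 [496.7 132.9 155.2]
172 [497.9 132.9 155.8]
176 [499.1 132.9 156.4]
160 [array([495.2, 113.8, 147.1]), array([494. , 124.8, 154.9]), array([493.9, 132.9, 156.4]), array([494.4, 141.1, 154.6]), array([495.9, 152.1, 146.7])]
200 [array([510.1, 112.7, 145.6]), array([507.7, 124.3, 154.4]), array([507.5, 132.7, 155.6]), array([508.2, 141.2, 153.6]), array([510.8, 152.7, 145.6])]
214 [array([515.4, 112.4, 145.9]), array([512.7, 124.1, 154.2]), array([512.4, 132.6, 155.5]), array([513.1, 141.2, 153.9]), array([516.6, 153.1, 144.3])]
220 [array([518.2, 112. , 144.6]), array([515.2, 124. , 153.4]), array([514.3, 132.6, 156.1]), array([515.2, 141.2, 154.2]), array([518.7, 153. , 145.1])]
240 [array([526.5, 111.4, 143.9]), array([522. , 123.8, 154.7]), array([521. , 132.5, 157.6]), array([522.7, 141.2, 154. ]), array([527. , 153.4, 144.5])]
```

```bash
python3 -m handwheel '{"hand":[0.6,0.6,0.6,0.6,0.6,0.6,0.6,0.6],"dp":[[4,0,0],[4,0,-15],[0,0,-20],[0,0,-20],[0,0,-15],[0,0,-8],[0,0,-4],[0,0,0]],"twist":[0,0,0,0,0,0,0,0]}' 60
python3 -m handwheel '{"hand":[0.6,0.6,0.6],"dp":[[0,0,-2],[0,0,-1],[0,0,0]],"twist":[0,0,0]}'
```

```text
t: 20.6
eef_pos: [552.4, 133.8, 36.9]
tool_rot: [-2.238, -2.204, 0.001]
contact_force: [0.7, -0.8, -2.0]
opening: 0.588
t: 20.85
eef_pos: [552.9, 134.4, 34.9]
tool_rot: [2.238, 2.205, 0.002]
contact_force: [-0.1, -0.1, -3.2]
opening: 0.582
```

```bash
python3 -m handwheel '{"hand":[0.6,0.6,0.6],"dp":[[0,-1,-1],[0,0,-1],[0,0,0]],"twist":[0,0,0]}'
```

```text
t: 21.1
eef_pos: [554.3, 134.2, 34.5]
tool_rot: [2.236, 2.205, 0.006]
contact_force: [-0.6, 1.8, 9.9]
opening: 0.586
```

```bash
python3 -m handwheel '{"hand":[0.36,0.33,0.3,0.3,0.3,0.3,0.3,0.3],"dp":[[0,0,0],[0,0,0],[0,0,0],[0,0,10],[0,0,20],[0,0,30],[0,0,30],[0,0,0]],"twist":[0,0,0,0,0,0,0,0]}'
python3 - <<'E'
from h import *
P=r.calibration('wrist'); im,d=snap('wrist','w17'); print(r.observe()['eef_pos'])
tin(P,im,d,55,(450,640,80,190)) if 0 else None
for u in (300,325,350): print([pt(P,d,u,v).round(1) for v in(130,150,170,190)])
E
```

```text
t: 21.77
eef_pos: [555.6, 133.9, 129.0]
tool_rot: [2.236, 2.202, 0.013]
contact_force: [0.1, 0.5, 0.1]
opening: 0.699
[554.61185569 133.7301779  126.31848001]
[array([503.7, 119.3,  65. ]), array([516.1, 118.8,  63.7]), array([528.4, 118.5,  65.4]), array([541.6, 118. ,  64.9])]
[array([503.4, 134.5,  71. ]), array([515.5, 134.4,  69.6]), array([527.3, 134.2,  71.8]), array([540. , 134. ,  71.6])]
[array([486. , 133.6, 270.6]), array([516.5, 150. ,  63.9]), array([529. , 150. ,  64.8]), array([542. , 150.1,  65.2])]
```

View pics/w17.png

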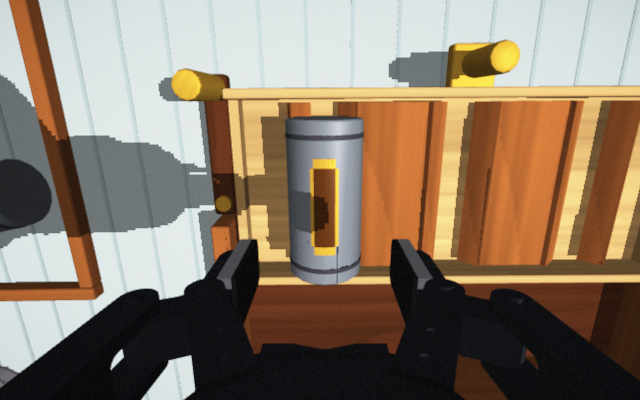

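```bash
python3 -m handwheel '{"hand":[0.2,0.2,0.2,0.2,0.2,0.2,0.2,0.2,0.2,0.2,0.2,0.2],"dp":[[0,0,30],[0,-10,30],[1,-30,9],[1,-30,0],[1,-30,0],[1,-30,0],[1,-30,0],[0,-30,0],[0,-30,0],[0,-30,0],[0,-30,0],[0,-4,0]],"twist":[0,-0.12,-0.121,-0.121,-0.121,-0.121,-0.121,-0.121,-0.121,-0.121,-0.121,-0.121]}'
python3 -m handwheel '{"hand":[0.2,0.2,0.2],"dp":[[0,0,0],[0,0,0],[0,0,0]],"twist":[0,0,0]}'
python3 - <<'E'
from h import *
P=r.calibration('wrist'); im,d=snap('wrist','w18'); tin(P,im,d)
E
```

```text
t: 22.82
eef_pos: [555.9, -157.2, 191.2]
tool_rot: [3.121, 0.334, -0.002]
contact_force: [-0.8, 0.2, 0.2]
opening: 0.804
t: 23.07
eef_pos: [557.6, -149.1, 191.0]
tool_rot: [-3.12, -0.364, 0.001]
contact_force: [-0.1, 0.7, 0.1]
opening: 0.799
[ 305  120   52  123 5913] centre [ 562.8 -150.4] size [ 46.  110.5] axis deg -76.8 ztop 53.3
  brass n 573 across(+x side +) [-7.4  1.1  9.8] z [49.5 51.4 53.1] along [-31.7  32. ]
```

View pics/w18.png

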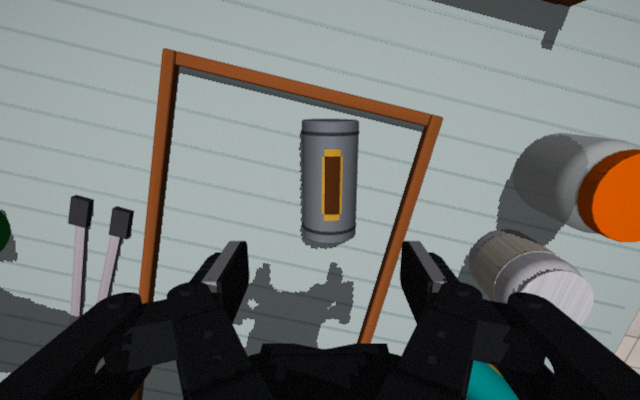

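```bash
python3 -m handwheel '{"hand":[0.2,0.2,0.2,0.2,0.2,0.2,0.2,0.5,0.5,0.5,0.5],"dp":[[4,-2,-30],[0,0,-35],[0,0,-35],[0,0,-35],[0,0,-28],[0,0,-13],[0,0,0],[0,0,0],[0,0,0],[0,0,0],[0,0,0]],"twist":[0,0,0,0,0,0,0,0,0,0,0]}' 40
python3 - <<'E'
from h import *
im,d=snap('wrist','w19')
E
```

```text
t: 24.03
eef_pos: [562.8, -152.9, 17.1]
tool_rot: [3.121, 0.355, 0.005]
contact_force: [0.3, 0.7, 6.1]
opening: 0.593
```

View pics/w19.png

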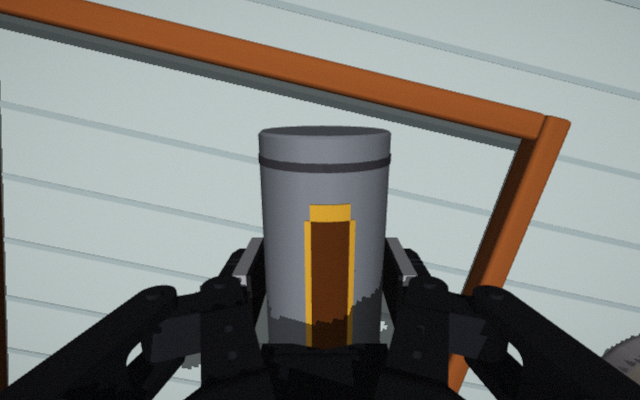

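```bash
python3 -m handwheel '{"hand":[0.6,0.6,0.6,0.6,0.6,0.6,0.6,0.6,0.6,0.6,0.6,0.6],"dp":[[0,0,8],[0,0,15],[0,0,20],[0,0,25],[0,0,25],[0,10,12],[0,25,0],[0,34,0],[0,34,0],[0,34,0],[0,34,0],[0,34,0]],"twist":[0,0,0,0,0,0,0.08,0.1,0.1,0.1,0.1,0.1]}' 60
python3 -m handwheel '{"hand":[0.6,0.6,0.6,0.6,0.6,0.6,0.6,0.6,0.6,0.6,0.6,0.6],"dp":[[-1,34,0],[-1,34,0],[-1,34,0],[-1,34,0],[-1,34,0],[-1,34,0],[-1,34,0],[-1,30,0],[0,15,0],[0,5,0],[0,0,0],[0,0,0]],"twist":[0.1,0.1,0.1,0.1,0.1,0.1,0.1,0.05,0,0,0,0]}' 60
python3 - <<'E'
from h import *
P=r.calibration('wrist'); im,d=snap('wrist','w20'); o=r.observe(); print(o['eef_pos'],o['tool_rot'])
for v in (132,136,140,150,160,180): print(v,[pt(P,d,u,v).round(1) for u in(285,325,365)])
E
```

```text
t: 25.08
eef_pos: [561.3, 53.7, 121.2]
tool_rot: [2.887, 1.239, 0.001]
contact_force: [0.6, -0.3, -1.7]
opening: 0.584
t: 26.08
eef_pos: [554.1, 338.4, 120.5]
tool_rot: [2.24, 2.202, -0.001]
contact_force: [0.1, -0.3, -1.7]
opening: 0.587
[554.32991488 337.96223514 120.53424627] [ 2.24028581e+00  2.20071648e+00 -8.13278776e-04]
132 [array([495.6, 324.7, 143. ]), array([495.9, 338.9, 142. ]), array([496.1, 353.2, 141.9])]
136 [array([496.4, 325.4, 149.5]), array([496.1, 338.9, 154.4]), array([496.8, 352.3, 149.7])]
140 [array([497.5, 325.5, 151.3]), array([497.5, 338.9, 153.4]), array([498. , 352.2, 151.1])]
150 [array([501. , 325.3, 150.2]), array([500.7, 338.8, 154.1]), array([501.4, 352.3, 150.3])]
160 [array([504.3, 325.2, 151.2]), array([504.1, 338.8, 153.6]), array([504.6, 352.3, 151.5])]
180 [array([511.4, 324.8, 150.2]), array([510.7, 338.7, 154.4]), array([511.9, 352.6, 149.8])]
```

View pics/w20.png

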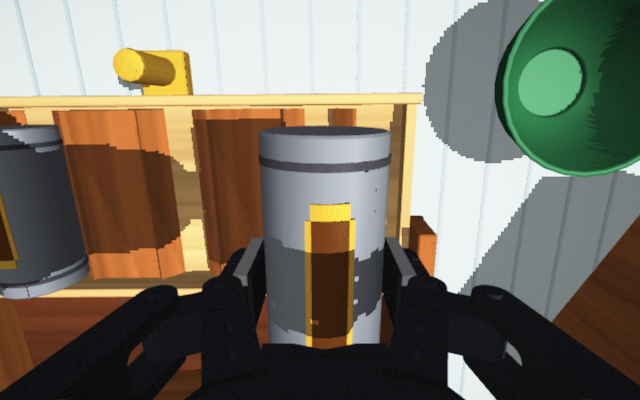

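```bash
python3 - <<'E'
from h import *
P=r.calibration('wrist'); d=np.load('pics/w20.npy')
for n,u,v,z in(('pull',129,66,75),('fw out R',415,95,41),('fw out L',30,100,41),('tinB top',-1,0,0),('blk',198,200,28),('blkL',165,140,28),('inR',402,150,41)):
    if u>0: print(n,plane(P,u,v,z).round(1),pt(P,d,u,v).round(1))
for v in(150,200):
    for u in range(2,80,8): print(v,u,pt(P,d,u,v).round(1))
E
```

```text
pull [465.6 235.2  75. ] [465.7 235.3  75.3]
fw out R [482.3 396.3  41. ] [482.3 396.2  41.3]
fw out L [481.3 149.2  41. ] [481.3 148.7  40.4]
blk [553.7 244.   28. ] [557.8 238.3  13.8]
blkL [509.5 226.1  28. ] [510.3 222.2  19.8]
inR [517.4 389.6  41. ] [520.7 394.9  17.9]
150 2 [509.8 148.2  67.5]
150 10 [510.2 150.3  64.8]
150 18 [510.6 152.8  62.4]
150 26 [511.1 154.6  59. ]
150 34 [511.5 157.   56.1]
150 42 [512.  158.9  52.5]
150 50 [512.9 158.8  46.3]
150 58 [513.7 159.   40. ]
150 66 [515.2 156.   29.3]
150 74 [515.5 160.1  27.3]
200 2 [539.6 142.3  70.1]
200 10 [540.5 144.1  67.1]
200 18 [540.8 148.2  66.2]
200 26 [541.7 150.5  63.3]
200 34 [542.6 152.8  60.4]
200 42 [543.3 156.   58.3]
200 50 [544.6 157.4  54. ]
200 58 [545.9 158.9  49.5]
200 66 [547.9 159.   43. ]
200 74 [550.6 157.   33.6]
```

```bash
python3 -m handwheel '{"hand":[0.6,0.6,0.6,0.6,0.6,0.6,0.6,0.6,0.6],"dp":[[2,-5,0],[0,0,-10],[0,0,-20],[0,0,-20],[0,0,-18],[0,0,-8],[0,0,-4],[0,0,0],[0,0,0]],"twist":[0,0,0,0,0,0,0,0,0]}' 60
python3 - <<'E'
from h import *
P=r.calibration('wrist'); im,d=snap('wrist','w21'); o=r.observe(); print(o['eef_pos'],o['tool_rot'])
for v in (140,150,160,180): print(v,[pt(P,d,u,v).round(1) for u in(285,325,365)])
E
```

```text
t: 26.88
eef_pos: [556.1, 335.2, 41.1]
tool_rot: [2.238, 2.204, 0.002]
contact_force: [0.6, -0.7, -0.8]
opening: 0.589
[556.26274864 335.43021172  41.46786251] [2.23796717 2.2043427  0.00263709]
140 [array([499.5, 322.1,  71.6]), array([499.5, 335.5,  74.1]), array([499.9, 348.8,  71.5])]
150 [array([503. , 321.8,  70.3]), array([502.6, 335.4,  74.8]), array([503.2, 348.8,  71.8])]
160 [array([506.4, 321.7,  70.8]), array([505.9, 335.4,  75.1]), array([506.9, 349.1,  70.2])]
180 [array([513.4, 321.4,  70.8]), array([512.4, 335.3,  75.9]), array([513.6, 349.1,  71.5])]
```

View pics/w21.png

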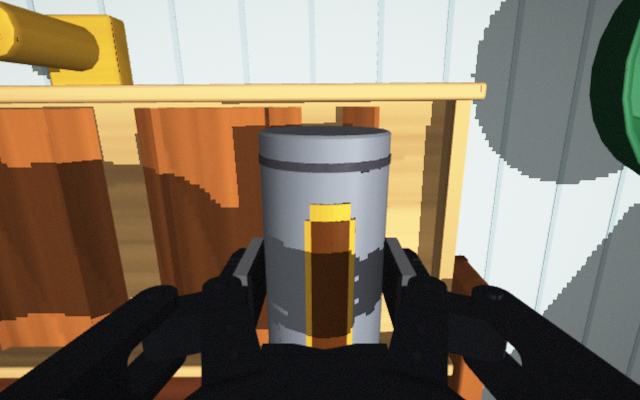

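```bash
python3 -m handwheel '{"hand":[0.6,0.6,0.6,0.6,0.6],"dp":[[0,-1,-1],[0,0,-2],[0,0,-1],[0,0,-1],[0,0,0]],"twist":[0,0,0,0,0]}'
```

```text
t: 27.35
eef_pos: [556.2, 334.4, 36.5]
tool_rot: [2.237, 2.205, 0.002]
contact_force: [-0.8, -1.3, 5.9]
opening: 0.585
```

```bash
python3 -m handwheel '{"hand":[0.36,0.33,0.3,0.3,0.3,0.3,0.3,0.3,0.3],"dp":[[0,0,0],[0,0,0],[0,0,0],[0,0,10],[0,0,20],[0,0,30],[0,0,30],[0,0,30],[0,0,0]],"twist":[0,0,0,0,0,0,0,0,0]}'
python3 - <<'E'
from h import *
P=r.calibration('wrist'); im,d=snap('wrist','w22'); print(r.observe()['eef_pos'])
for u in (300,325,350): print([pt(P,d,u,v).round(1) for v in(110,130,150,170)])
E
```

```text
t: 28.1
eef_pos: [558.2, 335.9, 163.1]
tool_rot: [2.237, 2.204, 0.016]
contact_force: [0.4, 0.5, 0.3]
opening: 0.698
[557.30834406 335.36010541 160.0203947 ]
[array([496.6, 317. ,  24.9]), array([509.1, 319.2,  66.3]), array([523.4, 318.7,  65.7]), array([538.2, 318.2,  64.9])]
[array([497.2, 337.5,  13.4]), array([508.9, 336.9,  71.4]), array([522.9, 336.7,  70.4]), array([537.1, 336.5,  71.7])]
[array([497. , 357.5,  29.8]), array([510.2, 355.2,  59.4]), array([525. , 355.4,  58.1]), array([539.8, 355.4,  59.6])]
```

View pics/w22.png

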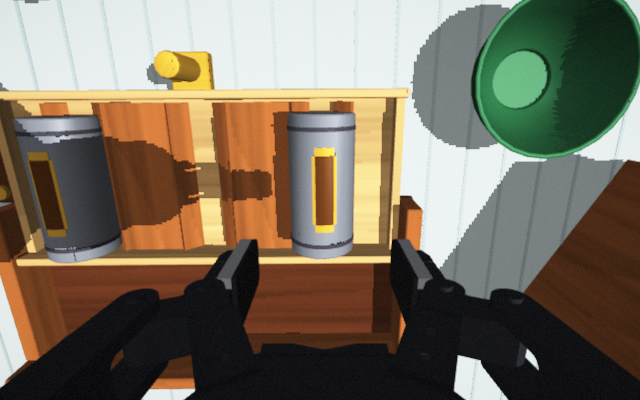

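```bash
python3 -m handwheel '{"hand":[0.4,0.4,0.4,0.4,0.4,0.4,0.4,0.4,0.4,0.4,0.4,0.4],"dp":[[-8,-8,0],[-8,-9,0],[-8,-9,0],[-8,-9,0],[-8,-9,0],[-8,-9,0],[-8,-9,0],[-8,-9,0],[-8,-9,0],[-8,-9,0],[-8,-9,-15],[-5,-2,-15]],"twist":[-0.12,-0.12,-0.12,-0.12,-0.12,-0.12,-0.12,-0.12,-0.12,-0.12,-0.12,-0.12]}' 25
python3 -m handwheel '{"hand":[0.4,0.4,0.4],"dp":[[0,0,0],[0,0,0],[0,0,0]],"twist":[-0.12,0,0]}'
python3 - <<'E'
from h import *
P=r.calibration('wrist'); im,d=snap('wrist','w23'); print(r.observe()['eef_pos'])
E
```

```text
t: 29.15
eef_pos: [462.1, 232.9, 125.2]
tool_rot: [-3.137, -0.171, -0.001]
contact_force: [0.5, 1.1, -0.8]
opening: 0.6
t: 29.4
eef_pos: [462.4, 234.3, 125.2]
tool_rot: [3.141, -0.0, -0.0]
contact_force: [0.4, -0.3, 0.1]
opening: 0.602
[462.64757053 234.45052554 125.5031854 ]
```

View pics/w23.png

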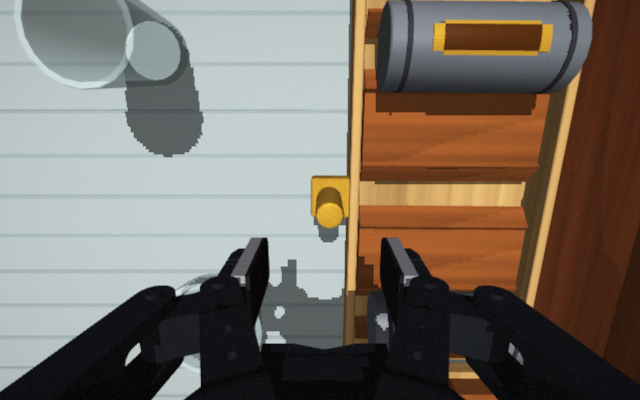

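```bash
python3 -m handwheel '{"hand":[0.4,0.4,0.4,0.4,0.8,0.8,0.8,0.8],"dp":[[2,1,-25],[0,0,-25],[0,0,-23],[0,0,0],[0,0,0],[0,0,0],[0,0,0],[0,0,0]],"twist":[0,0,0,0,0,0,0,0]}' 25
python3 -m handwheel '{"hand":[0.8,0.8,0.8,0.8,0.8,0.8,0.8,0.8,0.8,0.8,0.8,0.8],"dp":[[4,0,0],[8,0,0],[10,0,0],[10,0,0],[10,0,0],[10,0,0],[10,0,0],[10,0,0],[10,0,0],[8,0,0],[6,0,0],[0,0,0]],"twist":[0,0,0,0,0,0,0,0,0,0,0,0]}'
python3 -m handwheel '{"hand":[0.8,0.8,0.8,0.8],"dp":[[3,0,0],[2,0,0],[1,0,0],[0,0,0]],"twist":[0,0,0,0]}'
```

```text
t: 30.12
eef_pos: [465.7, 235.9, 54.1]
tool_rot: [-3.14, 0.005, -0.004]
contact_force: [-0.3, -1.1, 5.5]
opening: 0.201
t: 31.12
eef_pos: [562.8, 235.1, 54.1]
tool_rot: [-3.141, 0.007, -0.005]
contact_force: [1.9, -2.1, 6.8]
opening: 0.201
t: 31.45
eef_pos: [564.0, 235.1, 53.8]
tool_rot: [3.141, -0.005, -0.009]
contact_force: [-18.7, -5.6, 21.3]
opening: 0.203
```

```bash
python3 -m handwheel '{"hand":[0.8,0.65,0.6,0.6,0.6,0.6,0.5,0.5,0.5,0.5,0.5,0.5],"dp":[[-3,0,0],[0,0,0],[0,0,0],[0,0,15],[0,0,25],[0,0,30],[-10,-20,0],[-14,-28,0],[-14,-28,0],[-14,-28,0],[-14,-28,0],[-10,-28,0]],"twist":[0,0,0,0,0,0,0.12,0.12,0.12,0.12,0.12,0.12]}' 25
python3 -m handwheel '{"hand":[0.5,0.5,0.5,0.5,0.5,0.5,0.5,0.5,0.5],"dp":[[-8,-18,0],[-2,0,0],[0,0,0],[0,0,0],[0,0,0],[0,0,0],[0,0,0],[0,0,0],[0,0,0]],"twist":[0.12,0.12,0.12,0.12,0.12,0.12,0.1,0,0]}' 25
python3 - <<'E'
from h import *
P=r.calibration('wrist'); im,d=snap('wrist','w24'); print(r.observe()['eef_pos'])
h=cv2.cvtColor(im,cv2.COLOR_RGB2HSV); m=((h[:,:,0]>19)&(h[:,:,0]<30)&(h[:,:,1]>190)&(h[:,:,2]>140)).astype(np.uint8)
n,l,st,ce=cv2.connectedComponentsWithStats(m)
for i in range(1,n):
    if st[i,4]>40:
        u,v=ce[i]; print(st[i],ce[i].round(1),plane(P,u,v,75).round(1),pt(P,d,int(u),int(v)).round(1))
im,d=snap('scene','s24')
cv2.imwrite('pics/s24c.png',cv2.resize(im[180:300,330:500,::-1],None,fx=4.5,fy=4.5,interpolation=cv2.INTER_CUBIC))
E
```

```text
t: 32.45
eef_pos: [486.5, 74.2, 122.5]
tool_rot: [-2.939, -1.11, -0.001]
contact_force: [-0.1, -0.8, 0.1]
opening: 0.498
t: 33.2
eef_pos: [477.7, 57.3, 122.5]
tool_rot: [2.263, 2.179, 0.001]
contact_force: [0.7, -0.9, 0.2]
opening: 0.499
[477.64147638  57.25312673 122.45450875]
[322 205  16  25 247] [329.9 216.9] [476.  60.  75.] [475.6  59.5  74.5]
[538 282  36  14 223] [559.1 285.9] [528.2 205.5  75. ] [551.2 234.7  37. ]
[321 292  13  12 136] [327.  297.4] [531.1  56.4  75. ] [561.5  55.7  27.1]
[534 307  20   7  94] [542.4 309.8] [545.6 197.2  75. ] [572.  224.5  37.1]
[581 319  23  20 352] [592.2 328.5] [561.2 232.5  75. ] [562.  233.7  73.5]
```

View pics/w24.png

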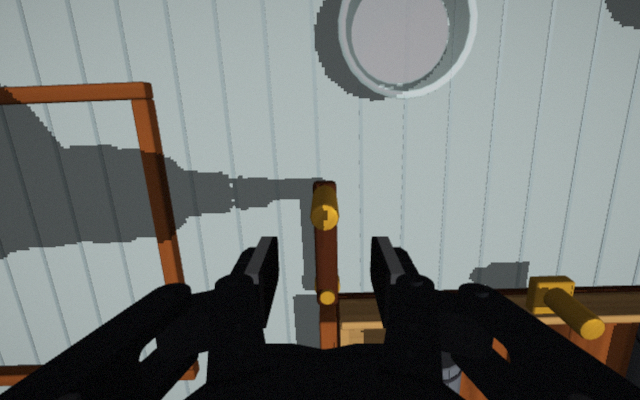

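View pics/s24c.png

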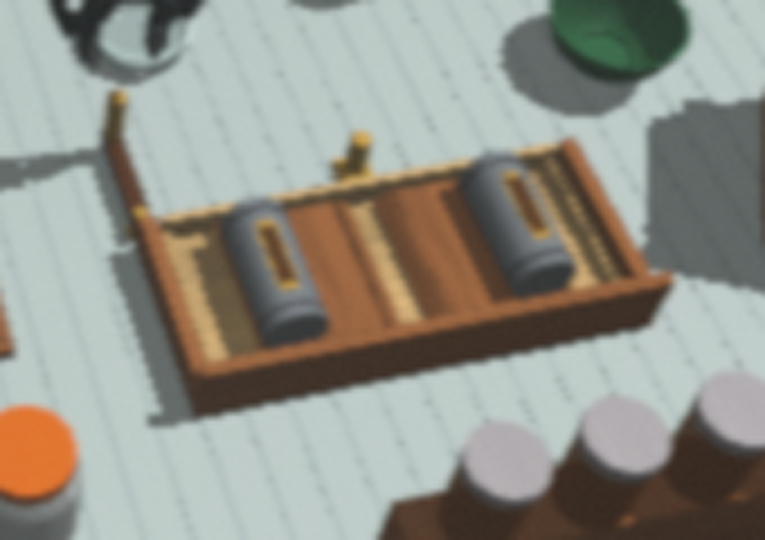

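```bash
python3 -m handwheel '{"hand":[0.5,0.5,0.5,0.5,0.8,0.8,0.8,0.8],"dp":[[-1,0,-25],[0,0,-25],[0,0,-20],[0,0,0],[0,0,0],[0,0,0],[0,0,0],[0,0,0]],"twist":[0,0,0,0,0,0,0,0]}' 20
python3 - <<'E'
import numpy as np
f=np.linspace(3.13,1.571,15); x=85.3*np.cos(f);y=85.3*np.sin(f)
print(np.c_[np.diff(x),np.diff(y)].round(1).tolist(), f[1]-f[0])
E
```

```text
t: 33.97
eef_pos: [477.4, 57.4, 53.6]
tool_rot: [2.26, 2.181, 0.003]
contact_force: [-1.3, 0.8, 2.9]
opening: 0.205
[[0.6, 9.5], [1.7, 9.3], [2.7, 9.1], [3.7, 8.7], [4.7, 8.3], [5.5, 7.7], [6.4, 7.0], [7.1, 6.3], [7.8, 5.5], [8.3, 4.6], [8.8, 3.6], [9.1, 2.6], [9.4, 1.6], [9.5, 0.5]] -0.11135714285714293
```

```bash
python3 -m handwheel '{"hand":[0.8,0.8,0.8,0.8,0.8,0.8,0.8,0.8,0.8,0.8,0.8,0.8],"dp":[[0.6,9.5,0],[1.7,9.3,0],[2.7,9.1,0],[3.7,8.7,0],[4.7,8.3,0],[5.5,7.7,0],[6.4,7,0],[7.1,6.3,0],[7.8,5.5,0],[8.3,4.6,0],[8.8,3.6,0],[9.1,2.6,0]],"twist":[-0.111,-0.111,-0.111,-0.111,-0.111,-0.111,-0.111,-0.111,-0.111,-0.111,-0.111,-0.111]}'
python3 -m handwheel '{"hand":[0.8,0.8,0.8,0.8],"dp":[[8,1.6,0],[5,0.5,0],[1,0,0],[0,0,0]],"twist":[-0.111,-0.1,0,0]}'
```

```text
t: 34.97
eef_pos: [544.0, 139.5, 53.6]
tool_rot: [-3.126, -0.311, -0.003]
contact_force: [-1.3, -4.0, 3.4]
opening: 0.203
t: 35.3
eef_pos: [558.1, 141.7, 53.5]
tool_rot: [-3.141, 0.007, -0.004]
contact_force: [1.1, -0.7, 5.6]
opening: 0.203
```

```bash
python3 -m handwheel '{"hand":[0.8,0.8,0.8,0.8],"dp":[[2,0,0],[2,0,0],[1,0,0],[0,0,0]],"twist":[0,0,0,0]}'
```

```text
t: 35.63
eef_pos: [562.1, 142.0, 53.4]
tool_rot: [-3.14, 0.005, -0.001]
contact_force: [-1.6, -0.8, 7.4]
opening: 0.205
```

```bash
python3 -m handwheel '{"hand":[0.8,0.8,0.8],"dp":[[1,0,0],[1,0,0],[0,0,0]],"twist":[0,0,0]}'
```

```text
t: 35.88
eef_pos: [563.3, 142.2, 53.4]
tool_rot: [-3.14, 0.004, 0.001]
contact_force: [-6.8, -0.0, 9.8]
opening: 0.203
```

Stop reached. Release narrowly, rise, and move clear to check.

```bash
python3 -m handwheel '{"hand":[0.8,0.68,0.66,0.66,0.66,0.66,0.66,0.66,0.66,0.66,0.66,0.66],"dp":[[-1,0,0],[0,0,0],[0,0,0],[0,0,0],[0,0,10],[0,0,20],[0,0,30],[0,0,35],[0,0,35],[-20,-20,20],[-25,-25,0],[-25,-25,0]],"twist":[0,0,0,0,0,0,0,0,0,0,0,0]}'
python3 -m handwheel '{"hand":[0.6,0.6,0.6,0.6,0.6,0.6,0.6],"dp":[[0,-40,0],[0,-40,0],[0,-40,0],[0,-40,0],[0,-40,0],[0,0,0],[0,0,0]],"twist":[0,0,0,0,0,0,0]}'
python3 - <<'E'
from h import *
im,d=snap('top','t25'); c=r.calibration('top')
cv2.imwrite('pics/t25c.png',cv2.resize(im[100:190,160:300,::-1],None,fx=5.5,fy=5.5,interpolation=cv2.INTER_CUBIC))
cv2.imwrite('pics/t25f.png',im[:,:,::-1])
im,d=snap('scene','s25')
cv2.imwrite('pics/s25c.png',cv2.resize(im[180:300,330:500,::-1],None,fx=4.5,fy=4.5,interpolation=cv2.INTER_CUBIC))
E
```

```text
t: 36.88
eef_pos: [492.9, 70.9, 204.1]
tool_rot: [-3.141, 0.009, -0.005]
contact_force: [0.5, -1.2, 0.8]
opening: 0.34
t: 37.47
eef_pos: [492.4, -131.1, 203.0]
tool_rot: [3.141, -0.018, 0.001]
contact_force: [0.4, 0.2, -0.7]
opening: 0.402
```

View pics/t25c.png

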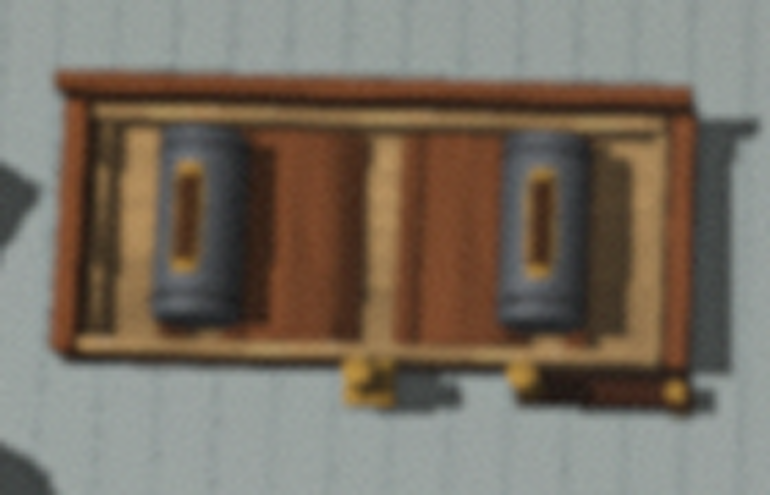

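View pics/s25c.png

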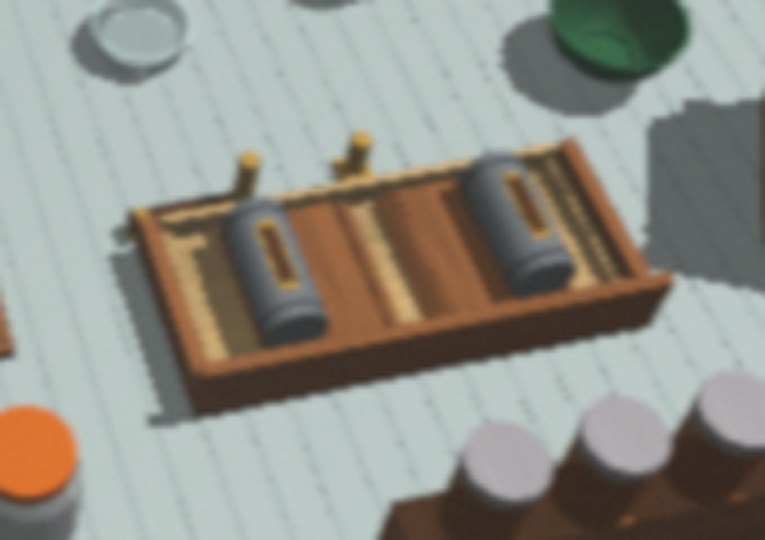

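View pics/t25f.png

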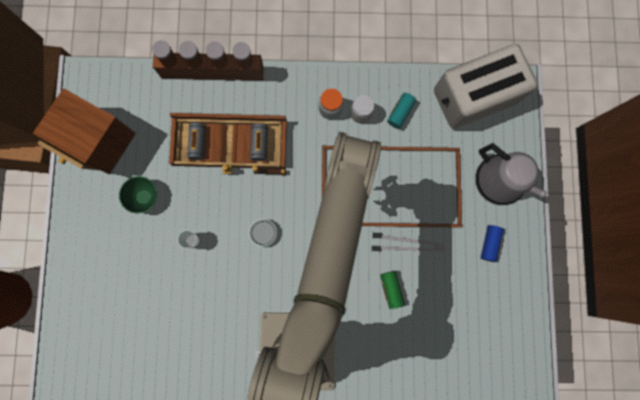

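```bash
python3 -c "
from plant import r
print(r.observe()['contact_force']); print(r.hand_in())"
```

```text
[ 0.72184036  0.13480687 -0.17478867]
the job is handed in; nothing more can be done
None
```

I handed in the job at about 37.5 s, with both tins in the rack; `hand_in()` gives no verdict, so I don't know how it was judged. Only two tins were present: the blue, green and turquoise look-alikes stayed where they were.

I did the steps in the order asked:
1. I swung the catch straight out and pulled the tray out to its stop.
2. I rolled both tins mouth up inside the rim before loading either one.
3. I carried them mouth up, one into the right cradle and one into the left, leaving the middle cradle empty.
4. I pushed the tray home and then swung the catch back across the front.

What the last checks showed:
- **Tins:** both tops were about 71 mm above the shelf just after placing, as expected for a seated tin. By eye the mouths were within a few degrees of straight up. The final top and scene pictures show them still seated that way.
- **Tray and catch:** both were pressed until the force rose at their stops. The final pictures show the tray home and the catch across its front.
- **Surroundings:** by eye, the bystanders look unmoved. The arm stood clear of everything with no contact force.

No check failed. The only disagreement was about 2 mm between wrist-camera readings of the tray's position, which is within the calibration limit.

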